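# Box up the stock from the drawer and snap the lid shut

### The arm

A 6-joint arm with a two-finger parallel gripper is mounted at the origin on the work surface. World frame = base frame: x ahead of the robot, y to its left, z up, the work surface at z = 0. Lengths are in mm, angles in rad, forces in N, time in s.
With the tool pointing down it reaches from about 350 to 775 mm from the base axis. Payload 7.3 kg.
Tool frame: the origin (TCP) lies on the centre line of the jaws, within the pads' length; the fingertips stand 22 mm ahead of it and the grasp point (between the pads) lies 3 mm ahead of it; x points along the fingers, z is the direction in which the jaws open and shut, and the axes are right-handed (so a half turn about x gives the same grasp; the last joint's range is limited). The gripper opens to 92 mm and grips with 3 to 60 N. Pads are 19 mm wide; open, the fingers measure 130 mm over their backs; the gripper's body (75 mm by 190 mm) begins 47 mm behind the grasp point.
Start: joints at [-1.487, 0.342, 1.524, -0, 1.275, -0.146], TCP at [119.607, -511.211, 248.741] pointing down, gripper open.
Joint ranges: [-2.53, 2.53], [-0.77, 2.02], [0.04, 2.7], [-1, 4.14], [0.28, 2.66], [-3.11, 3.11]. Speed limits (rad/s): [2.57, 2.57, 3.14, 3.14, 3.14, 3.14].

### API

Orientations are given as [roll, pitch, yaw] about the fixed x, y, z axes, in that order (R = Rz(yaw) Ry(pitch) Rx(roll)).
In Python, from plant import readout, imaging, bot gives the robot as it stands.
- The arm moves only by the tool arm_command, never from a script. Its argument "plan" is a list of rows, each an object of numbers: "tx", "ty", "tz": the shift along the tool's x, y, z in cm; "wx", "wy", "wz": the turn, a rotation vector about the tool's x, y, z in rad; "jaw": the opening, from -1 (shut) to 1 (fully open). In form: [{"tx": .., "ty": .., "tz": .., "wx": .., "wy": .., "wz": .., "jaw": ..}, ...]. A call has 1 to 20 rows; each row shifts and turns the commanded pose from where the row before left it, along the tool's axes as they then stand; what a row does not reach is not made up. A row lasts 1/10 s, in which the tool goes at most 50 mm and 8.59 degrees, less where a joint would pass 70% of its speed; a pose out of reach is approached as far as the arm can. A call with a gripper value outside its range is refused whole. The fingers move at their own pace and stop on an object; the grip force is fixed at half the most. Time passes only in rows, so rows that do not move let the fingers close. It gives the time, the measured TCP pose, the force and the opening at its end, in the units of the state.
- readout.get_obs(): the state, without advancing time (a new reading comes with each control period).
- imaging.capture(name): name is "scene" or "side" or "wrist"; returns the picture (400x640x3 uint8, blue, green, red); there is no depth.
- imaging.get_calibration(name): a dict with "fx", "fy", "cx", "cy" (pixels), "dist" ([k1, k2, p1, p2, k3] as OpenCV has them; the pictures are not rectified), "position" and "rotation" of the camera in the world; the wrist camera has in their place "mount" (4x4, takes a point from camera to tool coordinates, whose origin is the TCP and whose axes are the tool frame's). Camera axes: x right, y up, looking along -z (the intrinsics and any distortion apply to the point x, -y, -z); pixel columns grow to the right and rows downward; lengths in mm; the calibration is good to about 2 mm. A picture is of the moment at which its call begins: read the wrist's pose just before it. get_calibration takes no time and is no camera call.
- bot.close_job(): hands the job in, once; it reports no verdict.
The state is a dict: "time": time; "joint_positions": joint angles; "dq": joint speeds; "tau": joint torques, N m; "tool_pos": TCP position; "tcp_rot": TCP orientation; "contact_force": force on the tool from outside, world axes, zero at the start; "moment": the same for the moment, N m; "grip_width": finger opening in mm.
Only numpy, scipy, OpenCV 4.12 (cv2) and the standard library are available. Lean on these libraries where they do the work, as an engineer would, in place of code of your own. Each camera call takes 0.05 s, during which the arm holds its last target.

### The job

Pull the drawer of the flat white drawer unit right out to its stop and move everything in it (two to four small tape rolls and cartons) into the open storage box, in one layer. Then set the lid fully down on the box and press each of its four snap tabs until all have clicked in. Finish with the drawer pushed fully shut and leave everything else on the table where it stands.

Things in the scene. Friction and masses are not known exactly. Their poses are not given: they have to be found in the camera images.
- unit_front (a point): the flat white drawer unit fixed to the table, 260 deep (x) x 310 wide (y) x 75 mm high; this point is the middle of the front edge of its top, 75 mm above the table, just behind the drawer front; x towards its back. A clock and a calendar stand at the back of its top, up to 225 mm above the table, 180 mm and more behind the front
- drawer_handle (a point): middle of the drawer's grey bar handle: a level bar of diameter 11 mm, 120 mm long (along the point's y), 48 mm above the table, its axis 35 mm in front of the drawer's front, on a stem 51 mm either side of the middle. The point's -x axis is the way the drawer pulls out (roughly towards the robot)
- drawer (a joint): how far the drawer is pulled out, m: 0 shut, 0.165 at its stop; slides with about 1.2 N of friction and stays where it is left. It may start slightly ajar
- drawer_floor (a point): point on the drawer's inner floor, mid-width, 38 mm behind the inside of its front, 12 mm above the table, moves with the drawer; x towards the back. Inside 217 mm long (x), 280 mm wide (y); walls 4 mm thick rise to 54 mm above the table (the front panel to 69 mm). Pulled to its stop, all of it lies open but the last 56 mm (x above +0.122 from here stays under the unit's top)
- box: light grey open storage box, 210 (x) x 150 (y) x 52 mm high, walls and floor 4 mm; origin at the centre of its underside on the table. It sits on a thin dark non-slip mat and does not move
- lid: the box's loose lid, grey, about 0.34 kg, lying flat on the table right way up; origin at the centre of its underside. Plate 214 (x) x 154 (y) x 4 mm; under it a plug 195 x 135 x 8 mm that fits inside the box walls (202 x 142 mm inside), either way round (half turn). Seated, the plate rests on the rim, this origin 44 mm above the table
- lid_grip (a point): a point on the lid's upright white grip bar, above the lid's centre, 34 mm above the lid's underside, 22 mm above its plate, 12 mm below the bar's top. The bar is 70 mm long (lid x) and 18 mm thick (lid y). Lid seated: 78 mm above the table
- tab_a_top (a point): centre of the top face of the grey snap tab at the middle of the lid's +x edge, 93 mm from the lid's centre; pad 28 mm along the edge x 20 mm, standing 10 mm above the lid's plate when up, 2 mm when pressed in (lid seated: top 66 mm above the table when up, 58 mm pressed)
- tab_a (a joint): how far that snap tab is pressed down, m: 0 up, 0.008 engaged. Over-centre snap: it resists with up to about 9 N, springs back if let go before half-way (0.004), clicks down by itself and stays beyond it
- tab_b_top (a point): centre of the top face of the grey snap tab at the middle of the lid's +y edge, 63 mm from the lid's centre; pad 28 mm along the edge x 20 mm, standing 10 mm above the lid's plate when up, 2 mm when pressed in (lid seated: top 66 mm above the table when up, 58 mm pressed)
- tab_b (a joint): how far that snap tab is pressed down, m: 0 up, 0.008 engaged. Over-centre snap: it resists with up to about 9 N, springs back if let go before half-way (0.004), clicks down by itself and stays beyond it
- tab_c_top (a point): centre of the top face of the grey snap tab at the middle of the lid's -x edge, 93 mm from the lid's centre; pad 28 mm along the edge x 20 mm, standing 10 mm above the lid's plate when up, 2 mm when pressed in (lid seated: top 66 mm above the table when up, 58 mm pressed)
- tab_c (a joint): how far that snap tab is pressed down, m: 0 up, 0.008 engaged. Over-centre snap: it resists with up to about 9 N, springs back if let go before half-way (0.004), clicks down by itself and stays beyond it
- tab_d_top (a point): centre of the top face of the grey snap tab at the middle of the lid's -y edge, 63 mm from the lid's centre; pad 28 mm along the edge x 20 mm, standing 10 mm above the lid's plate when up, 2 mm when pressed in (lid seated: top 66 mm above the table when up, 58 mm pressed)
- tab_d (a joint): how far that snap tab is pressed down, m: 0 up, 0.008 engaged. Over-centre snap: it resists with up to about 9 N, springs back if let go before half-way (0.004), clicks down by itself and stays beyond it
- roll0_mid (a point): a short roll of white tape standing on its flat face, diameter 44 mm, 34 mm high, 60 g; the point is its centre. Starts in the drawer, unseen until it is opened; absent in some starts
- roll1_mid (a point): a short roll of white tape standing on its flat face, diameter 44 mm, 34 mm high, 60 g; the point is its centre. Starts in the drawer, unseen until it is opened; absent in some starts
- carton0_mid (a point): a small brown carton with a pale paper band, 42 (x) x 34 (y) x 36 mm high, 70 g; the point is its centre. Starts in the drawer, unseen until it is opened; absent in some starts
- carton1_mid (a point): a small brown carton with a pale paper band, 42 (x) x 34 (y) x 36 mm high, 70 g; the point is its centre. Starts in the drawer, unseen until it is opened; absent in some starts
- notebooks: a small stack of notebooks, 70 x 120 x 23 mm, lying flat near the robot; origin at the centre of its underside. Not part of the job
- bell: a round steel desk bell, diameter 60 mm, 42 mm high; origin at the centre of its underside. Not part of the job
- pencup: a grey pen cup with pens, diameter 68 mm, pens reach 160 mm high; origin at the centre of its underside. Not part of the job
- filebox: a small white open bin with a brown card block in it, 90 x 120 x 70 mm, standing far back; origin at the centre of its underside. Not part of the job
- frame: an upright clear card stand on a plywood foot of 35 x 70 mm, 98 mm high; origin at the centre of its underside. Not part of the job

How it is judged:
By the outcome, as a careful person would: the job done as asked, in the order asked, and still so for the second after the job is handed in, with the robot touching nothing.
Of roll0, roll1, carton0, carton1 only 2 to 4 are there at a start; the rules pass over those that are not, and their reading is None.
At some moment in a run one of roll0, roll1, carton0, carton1 may be knocked a few centimetres aside while the robot is not near it.
Once in a run the grip may slacken for a moment while it holds something.
It also fails if it takes over 208 s, if anything falls off the work surface, if the arm or the gripper's body presses on something with over 40 N, if the wrist force passes 120 N, or if a joint passes its speed limit or range.

## Working session

There is one attempt and no reset: what is moved stays moved. The work goes in short steps, Python scripts to look and compute and a tool call to move; the robot and the scene stay as the last step left them, time stands still between calls to the robot, and variables do not carry over. Pictures are saved under pics/ and viewed, and the job is handed in when it is done.

Besides the shell and the picture viewer there is one more tool, called as name([rows], argument=value, ...), one row to a line, values as JSON. arm_command: Moves the arm, as the interface text tells. Its arguments: {"type":"object","properties":{"plan":{"type":"array"}},"required":["plan"]}

```bash
ls -la; mkdir -p pics; python3 - <<'E'
from plant import readout, imaging, bot
import cv2, json
print(readout.get_obs())
for n in ("scene","side","wrist"):
    print(n, imaging.get_calibration(n))
    cv2.imwrite(f"pics/a_{n}.png", imaging.capture(n))
E
```

```text
total 12
drwxr-xr-x  3 agent agent 4096 Dec  7 15:45 .
drwxr-xr-x 23 root  root  4096 Dec  7 15:45 ..
drwxr-xr-x  2 agent agent 4096 Dec  7 15:45 pics
{'time': 0.0, 'joint_positions': array([-1.48700031e+00,  3.42742145e-01,  1.52498606e+00, -4.84185868e-05,
        1.27539726e+00, -1.46005015e-01]), 'dq': array([-2.02599240e-03,  1.65713917e-04, -1.81539799e-05, -1.38615153e-03,
       -1.50671549e-04, -8.36824800e-04]), 'tau': array([ 6.48721107e-04, -4.31244063e+01, -2.44215757e+01,  7.18913111e-02,
        5.58936386e-02, -1.33045824e-04]), 'tool_pos': array([ 119.56154617, -510.83355016,  248.04565978]), 'tcp_rot': array([3.02578423, 1.56926282, 1.68480307]), 'contact_force': array([-0.1061312 , -0.54859879, -0.39223868]), 'moment': array([ 0.01169876,  0.03696191, -0.03108761]), 'grip_width': 91.70784832016848}
scene {'fx': 459.8011004925286, 'fy': 459.8011004925286, 'cx': 321.6039352060869, 'cy': 204.12601005351382, 'dist': array([-0.09886626,  0.        ,  0.        ,  0.        ,  0.        ]), 'position': array([1275.85419769,  234.57481535, 1269.44731115]), 'rotation': arr
[... 209 characters left out ...]
     ,  0.        ,  0.        ]), 'position': array([-44.48199434, 822.43490434, 813.50134561]), 'rotation': array([ 0.94910258,  0.00873376, -2.516318  ])}
wrist {'fx': 339.25331191350006, 'fy': 339.25331191350006, 'cx': 319.8082454060879, 'cy': 200.82757043455786, 'dist': array([-0.01189457,  0.        ,  0.        ,  0.        ,  0.        ]), 'mount': array([[ 6.87178891e-04,  2.56784278e-01, -9.66468501e-01,
        -1.35953342e+02],
       [ 6.97466532e-04,  9.66468371e-01,  2.56784739e-01,
         6.90052431e+01],
       [ 9.99999521e-01, -8.50536486e-04,  4.85038224e-04,
        -5.69498163e-01],
       [ 0.00000000e+00,  0.00000000e+00,  0.00000000e+00,
         1.00000000e+00]])}
```

View pics/a_scene.png

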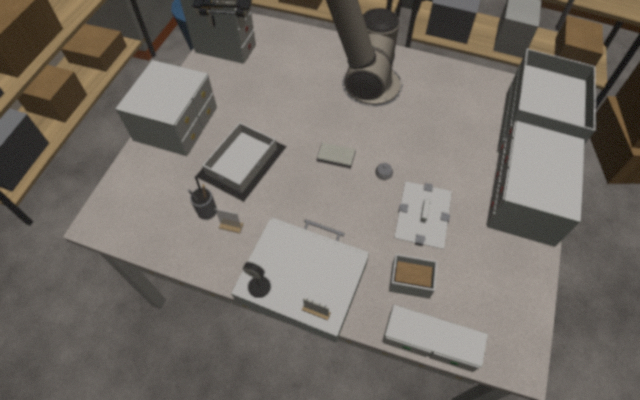

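View pics/a_side.png

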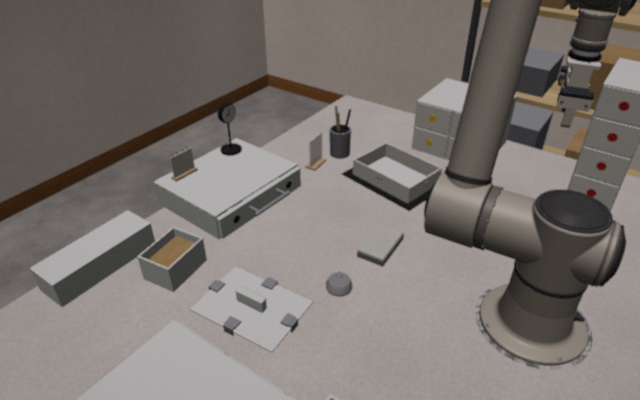

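View pics/a_wrist.png

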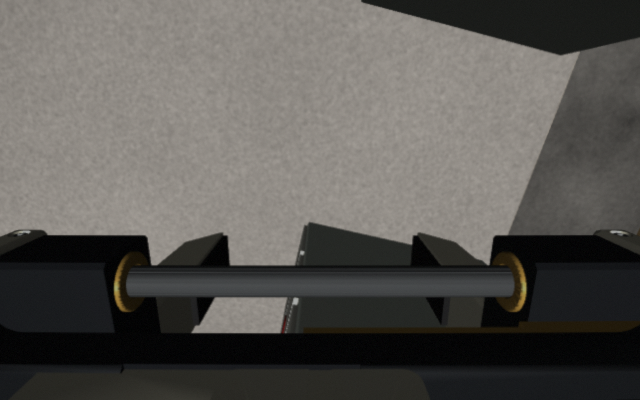

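```bash
cat > h.py <<'E'
import numpy as np, cv2
from scipy.spatial.transform import Rotation as Ro
from scipy.optimize import least_squares
from plant import readout, imaging, bot
def campose(name, obs=None):
    c=imaging.get_calibration(name)
    K=np.array([[c['fx'],0,c['cx']],[0,c['fy'],c['cy']],[0,0,1]]); d=np.array(c['dist'])
    if name=='wrist':
        M=np.array(c['mount']); T=np.eye(4); T[:3,:3]=Ro.from_euler('xyz',obs['tcp_rot']).as_matrix(); T[:3,3]=obs['tool_pos']
        T=T@M; R,p=T[:3,:3],T[:3,3]
    else:
        R=Ro.from_euler('xyz',c['rotation']).as_matrix(); p=np.array(c['position'])
    return K,d,R,p
def proj(name,P,obs=None,cp=None):
    K,d,R,p=cp or campose(name,obs)
    P=np.atleast_2d(P).astype(float)
    q=(P-p)@R; q=q*[1,-1,-1]
    return cv2.projectPoints(q.reshape(-1,1,3),np.zeros(3),np.zeros(3),K,d)[0].reshape(-1,2)
def back(name,uv,z,obs=None,cp=None):
    K,d,R,p=cp or campose(name,obs)
    uv=np.atleast_2d(uv).astype(float)
    n=cv2.undistortPoints(uv.reshape(-1,1,2),K,d).reshape(-1,2)
    r=np.c_[n[:,0],-n[:,1],-np.ones(len(n))]@R.T
    t=(z-p[2])/r[:,2]
    return p+r*t[:,None]
def rect(x,y,yaw,lx,ly,z):
    c,s=np.cos(yaw),np.sin(yaw)
    L=np.array([[1,1],[1,-1],[-1,-1],[-1,1]])*[lx/2,ly/2]
    return np.c_[x+L[:,0]*c-L[:,1]*s, y+L[:,0]*s+L[:,1]*c, np.full(4,z)]
def zoom(img,x0,y0,x1,y1,f,out):
    c=img[y0:y1,x0:x1]; c=cv2.resize(c,None,fx=f,fy=f,interpolation=cv2.INTER_CUBIC)
    step=20
    for u in range((x0//step+1)*step,x1,step):
        cv2.line(c,((u-x0)*f,0),((u-x0)*f,6),(0,0,255),1); cv2.putText(c,str(u),((u-x0)*f-10,18),0,.38,(0,0,255),1)
    for v in range((y0//step+1)*step,y1,step):
        cv2.line(c,(0,(v-y0)*f),(6,(v-y0)*f),(0,0,255),1); cv2.putText(c,str(v),(8,(v-y0)*f+4),0,.38,(0,0,255),1)
    cv2.imwrite(out,c)
def tcpR(obs): return Ro.from_euler('xyz',obs['tcp_rot']).as_matrix()
E
python3 - <<'E'
from h import *
im=cv2.imread('pics/a_scene.png')
zoom(im,180,120,380,340,2,'pics/z1.png') if 0 else zoom(im,190,205,380,340,4,'pics/z1.png')
zoom(im,380,170,460,260,6,'pics/z2.png')
zoom(im,180,110,300,210,6,'pics/z3.png')
for n in ('scene',):
    for nm,uv,z in [('lid',(427,210),34),('handle',(324,230),48),('boxc',(240,158),4),('bell',(384,171),20),('nb',(337,154),23)]:
        print(nm,back(n,uv,z).round(0))
o=readout.get_obs(); print(tcpR(o).round(3)); print(proj('scene',[0,0,0]),proj('side',[0,0,0]))
E
```

```text
lid [[503. 318.  34.]]
handle [[679.  39.  48.]]
boxc [[ 491. -327.    4.]]
bell [[395. 152.  20.]]
nb [[381. -16.  23.]]
[[-0.     0.974  0.228]
 [ 0.001  0.228 -0.974]
 [-1.     0.    -0.001]]
[[371.3648269   82.93306649]] [[531.95384401 321.77532023]]
```

View pics/z1.png

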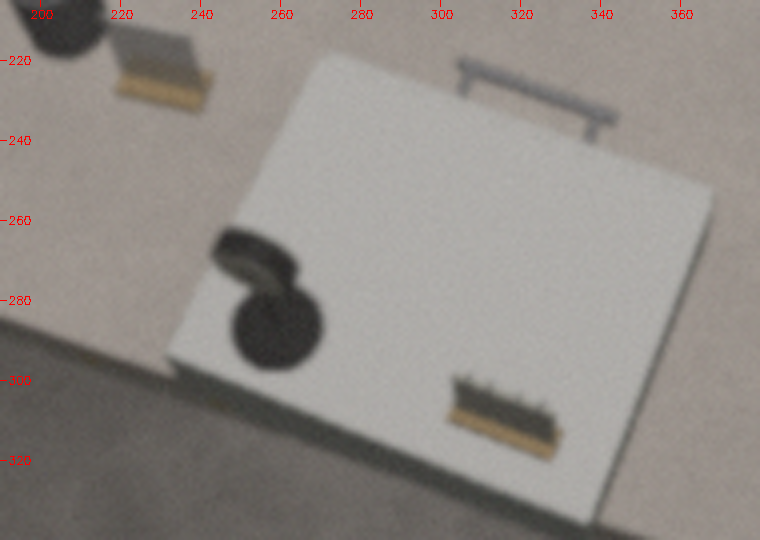

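View pics/z2.png

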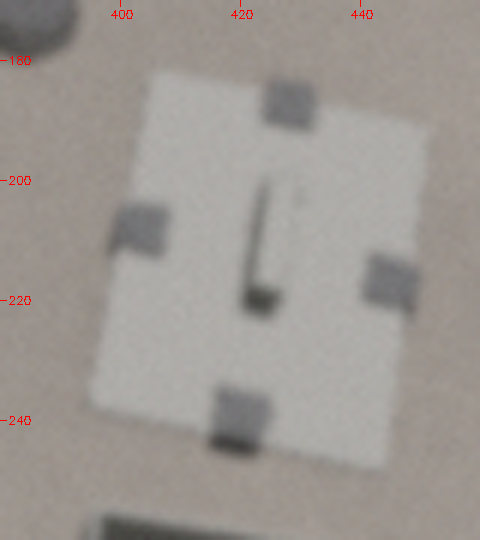

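View pics/z3.png

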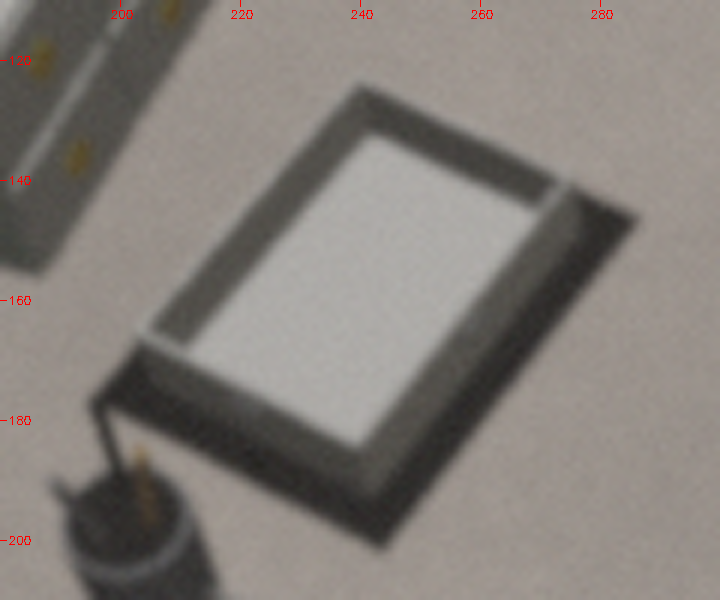

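```bash
cat > fit1.py <<'E'
from h import *
cp=campose('scene')
def fitrect(uv,lx,ly,z,x0):
    f=lambda p:(proj('scene',rect(*p,lx,ly,z),cp=cp)-np.array(uv)).ravel()
    r=least_squares(f,x0); print(r.x.round(3), 'deg',np.degrees(r.x[2]).round(1),'res',r.fun.reshape(-1,2).round(1).tolist()); return r.x
he=back('scene',[(304.5,221),(343.5,235)],48); print(he.round(0)); d=he[1]-he[0]; print('handle mid',he.mean(0),'len',np.linalg.norm(d),'yaw',np.arctan2(-d[0],d[1]))
c=back('scene',[(272,217),(368,252),(338,335),(231,294)],75); print(c.round(0))
print('unit',end=''); u=fitrect([(338,335),(231,294),(272,217),(368,252)],260,310,75,[800,0,0])
lid=back('scene',[(405,182),(451.5,190.5),(444,248),(395,237)],12); print(lid.round(0))
# long axis: 
for o in (0,np.pi/2):
    print('lid',end=''); fitrect([(444,248),(395,237),(405,182),(451.5,190.5)],214,154,12,[500,310,0.1])
b=back('scene',[(240,124),(275,140),(203.5,165)],52); print(b.round(0))
E
python3 fit1.py
```

```text
[[670. -26.  48.]
 [676.  99.  48.]]
handle mid [673.00956103  36.41807105  48.        ] len 125.68009607013423 yaw -0.053892640969044434
[[ 702. -116.   75.]
 [ 719.  184.   75.]
 [ 971.  177.   75.]
 [ 960. -133.   75.]]
unit[ 8.37525e+02  2.77660e+01 -4.50000e-02] deg -2.6 res [[-0.3, 1.1], [-0.1, -0.0], [-1.4, -0.8], [1.7, -0.8]]
[[409. 228.  12.]
 [391. 380.  12.]
 [602. 397.  12.]
 [614. 246.  12.]]
lid[5.03765e+02 3.12538e+02 8.80000e-02] deg 5.0 res [[0.5, 0.5], [-0.5, 0.7], [-0.0, -1.3], [0.1, -0.1]]
lid[5.03765e+02 3.12538e+02 8.80000e-02] deg 5.0 res [[0.5, 0.5], [-0.5, 0.7], [-0.0, -1.3], [0.1, -0.1]]
[[ 388. -365.   52.]
 [ 414. -225.   52.]
 [ 584. -407.   52.]]
```

```bash
cat >> h.py <<'E'
def wrap(a): return (a+np.pi)%(2*np.pi)-np.pi
def theta(obs):
    R=tcpR(obs); return np.arctan2(R[1,2],R[0,2])
def plan(pos,th=None,n=None,start=None,th0=None,vmax=4.8):
    """rows from measured pose (or start/th0) to pos/th, tool down"""
    o=readout.get_obs()
    p0=o['tool_pos'] if start is None else np.array(start,float); a0=theta(o) if th0 is None else th0
    a1=a0 if th is None else th
    d=np.array(pos,float)-p0; da=wrap(a1-a0)
    m=max(int(np.ceil(np.linalg.norm(d)/10/vmax)),int(np.ceil(abs(da)/0.145)),1)
    n=n or m
    rows=[]
    for i in range(n):
        a=a0+da*i/n
        z=np.array([np.cos(a),np.sin(a),0]);x=np.array([0,0,-1.]);y=np.cross(z,x)
        s=d/n/10
        rows.append('{"tx":%.2f,"ty":%.2f,"tz":%.2f,"wx":%.3f}'%(s@x,s@y,s@z,-da/n))
    print(n,'rows (min %d)'%m); print(',\n'.join(rows))
E
python3 -c "
from h import *
plan((499,-316,300),-0.2)"
```

```text
9 rows (min 9)
{"tx":-0.58,"ty":4.60,"tz":-1.15,"wx":-0.127},
{"tx":-0.58,"ty":4.71,"tz":-0.56,"wx":-0.127},
{"tx":-0.58,"ty":4.74,"tz":0.04,"wx":-0.127},
{"tx":-0.58,"ty":4.70,"tz":0.64,"wx":-0.127},
{"tx":-0.58,"ty":4.58,"tz":1.23,"wx":-0.127},
{"tx":-0.58,"ty":4.39,"tz":1.80,"wx":-0.127},
{"tx":-0.58,"ty":4.12,"tz":2.34,"wx":-0.127},
{"tx":-0.58,"ty":3.79,"tz":2.84,"wx":-0.127},
{"tx":-0.58,"ty":3.40,"tz":3.30,"wx":-0.127}
```

arm_command([
  {"tx":-0.6,"ty":4.6,"tz":-1.1,"wx":-0.127,"jaw":1},
  {"tx":-0.6,"ty":4.7,"tz":-0.6,"wx":-0.127,"jaw":1},
  {"tx":-0.6,"ty":4.7,"tz":0,"wx":-0.127,"jaw":1},
  {"tx":-0.6,"ty":4.7,"tz":0.6,"wx":-0.127,"jaw":1},
  {"tx":-0.6,"ty":4.6,"tz":1.2,"wx":-0.127,"jaw":1},
  {"tx":-0.6,"ty":4.4,"tz":1.8,"wx":-0.127,"jaw":1},
  {"tx":-0.6,"ty":4.1,"tz":2.3,"wx":-0.127,"jaw":1},
  {"tx":-0.6,"ty":3.8,"tz":2.8,"wx":-0.127,"jaw":1},
  {"tx":-0.6,"ty":3.4,"tz":3.3,"wx":-0.127,"jaw":1},
  {"jaw":1},
  {"jaw":1},
])

```text
invalid input at $.plan[0]: expected keys tx, ty, tz, wx, wy, wz, jaw
```

arm_command([
  {"tx":-0.6,"ty":4.6,"tz":-1.1,"wx":-0.127,"wy":0,"wz":0,"jaw":1},
  {"tx":-0.6,"ty":4.7,"tz":-0.6,"wx":-0.127,"wy":0,"wz":0,"jaw":1},
  {"tx":-0.6,"ty":4.7,"tz":0,"wx":-0.127,"wy":0,"wz":0,"jaw":1},
  {"tx":-0.6,"ty":4.7,"tz":0.6,"wx":-0.127,"wy":0,"wz":0,"jaw":1},
  {"tx":-0.6,"ty":4.6,"tz":1.2,"wx":-0.127,"wy":0,"wz":0,"jaw":1},
  {"tx":-0.6,"ty":4.4,"tz":1.8,"wx":-0.127,"wy":0,"wz":0,"jaw":1},
  {"tx":-0.6,"ty":4.1,"tz":2.3,"wx":-0.127,"wy":0,"wz":0,"jaw":1},
  {"tx":-0.6,"ty":3.8,"tz":2.8,"wx":-0.127,"wy":0,"wz":0,"jaw":1},
  {"tx":-0.6,"ty":3.4,"tz":3.3,"wx":-0.127,"wy":0,"wz":0,"jaw":1},
  {"tx":0,"ty":0,"tz":0,"wx":0,"wy":0,"wz":0,"jaw":1},
  {"tx":0,"ty":0,"tz":0,"wx":0,"wy":0,"wz":0,"jaw":1},
])

```text
time: 1.25
tool_pos: [497.9, -314.0, 302.0]
tcp_rot: [3.062, 1.57, 2.865]
contact_force: [-0.0, -0.2, 0.1]
grip_width: 92.1
```

```bash
cat > snap.py <<'E'
import sys, pickle
from h import *
def snap(tag,cam='wrist'):
    o=readout.get_obs(); im=imaging.capture(cam)
    cv2.imwrite(f'pics/{tag}.png',im); pickle.dump(o,open(f'pics/{tag}.pkl','wb'))
    print(tag,o['time'].__round__(2),o['tool_pos'].round(1),'th',theta(o).round(4),'f',o['contact_force'].round(1),'w',round(o['grip_width'],1)); return im,o
def load(tag): return cv2.imread(f'pics/{tag}.png'),pickle.load(open(f'pics/{tag}.pkl','rb'))
if __name__=='__main__': snap(*sys.argv[1:])
E
python3 snap.py b_box
```

```text
b_box 1.25 [ 497.9 -314.   302. ] th -0.1964 f [-0.  -0.2  0.1] w 92.1
```

View pics/b_box.png

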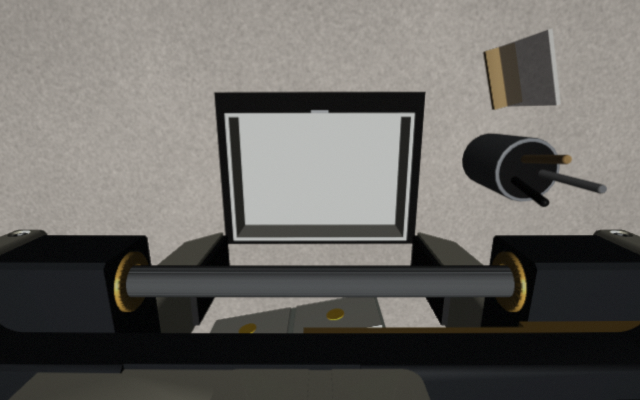

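```bash
python3 - <<'E'
from snap import *
im,o=load('b_box')
zoom(im,205,85,305,160,8,'pics/z4.png')
zoom(im,340,190,440,255,8,'pics/z5.png')
E
```

```text
(no output)
```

View pics/z4.png

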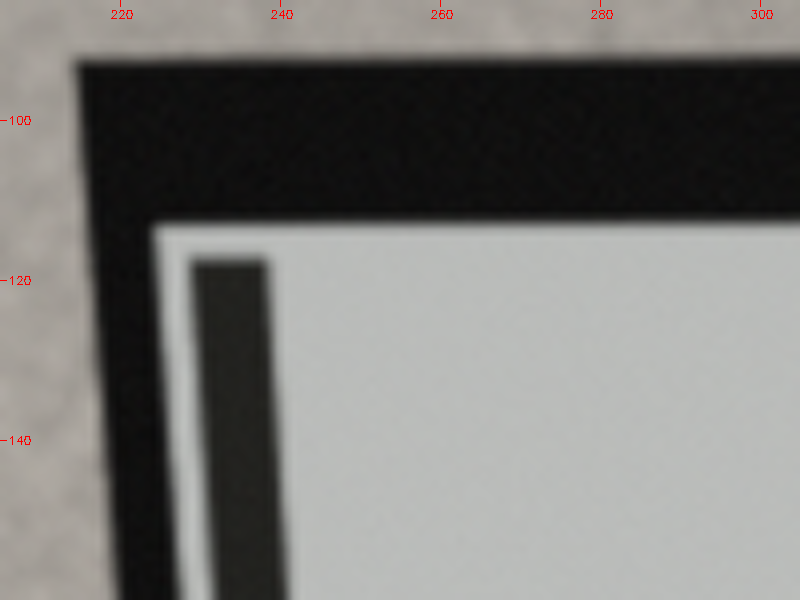

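View pics/z5.png

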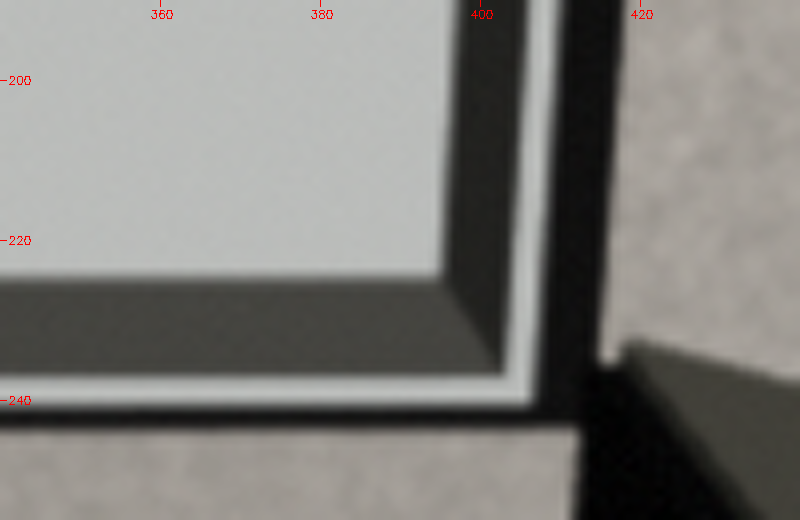

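```bash
cat > fitw.py <<'E'
from snap import *
def fitw(tag,uv,idx,lx,ly,z,x0):
    im,o=load(tag); cp=campose('wrist',o); uv=np.array(uv,float)
    f=lambda p:(proj('wrist',rect(*p,lx,ly,z)[idx],cp=cp)-uv).ravel()
    r=least_squares(f,x0,x_scale=[10,10,.1]); print(tag,r.x.round(4),'res',r.fun.reshape(-1,2).round(1).tolist()); return r.x
E
python3 - <<'E'
from fitw import *
im,o=load('b_box')
zoom(im,395,95,445,130,12,'pics/z6.png')
print(proj('wrist',rect(500,-315,-.2,210,150,52),o).round(1))
# rect order: (+,+),(+,-),(-,-),(-,+): image right=+z tool=+x box; up=+y
fitw('b_box',[(223.7,112.7),(406.5,240.3)],[3,1],210,150,52,[500,-315,-.2])
fitw('b_box',[(228.9,117.3),(403,237)],[3,1],202,142,52,[500,-315,-.2])
E
```

```text
[[418.1 106.7]
 [408.5 235.2]
 [235.  234.5]
 [226.9 105.9]]
b_box [ 4.956648e+02 -3.210638e+02 -1.931000e-01] res [[0.4, 0.3], [-0.5, -0.4]]
b_box [ 4.961239e+02 -3.216879e+02 -1.937000e-01] res [[-0.3, -0.2], [0.4, 0.3]]
```

View pics/z6.png

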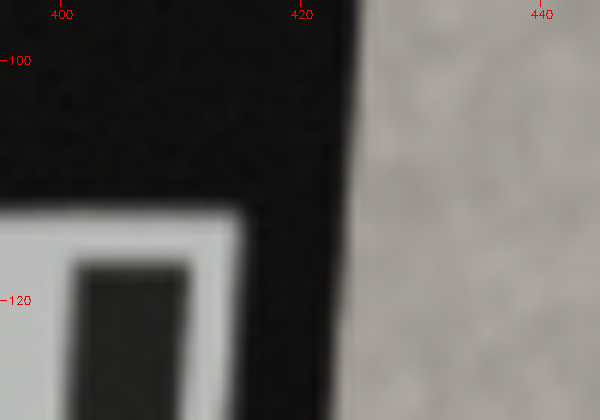

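```bash
python3 -c "
from fitw import *
fitw('b_box',[(223.7,112.7),(415.2,112.5),(406.5,240.3)],[3,0,1],210,150,52,[500,-315,-.2])
plan((650,36,260),-0.047)"
```

```text
b_box [ 4.959143e+02 -3.210983e+02 -1.940000e-01] res [[0.7, 0.1], [-0.4, 0.0], [-0.3, -0.3]]
9 rows (min 9)
{"tx":0.47,"ty":4.16,"tz":0.90,"wx":-0.017},
{"tx":0.47,"ty":4.14,"tz":0.97,"wx":-0.017},
{"tx":0.47,"ty":4.12,"tz":1.04,"wx":-0.017},
{"tx":0.47,"ty":4.11,"tz":1.11,"wx":-0.017},
{"tx":0.47,"ty":4.09,"tz":1.18,"wx":-0.017},
{"tx":0.47,"ty":4.07,"tz":1.24,"wx":-0.017},
{"tx":0.47,"ty":4.04,"tz":1.31,"wx":-0.017},
{"tx":0.47,"ty":4.02,"tz":1.38,"wx":-0.017},
{"tx":0.47,"ty":4.00,"tz":1.45,"wx":-0.017}
```

arm_command([
  {"tx":0.4,"ty":4.2,"tz":0.9,"wx":-0.017,"wy":0,"wz":0,"jaw":-0.2},
  {"tx":0.4,"ty":4.1,"tz":1,"wx":-0.017,"wy":0,"wz":0,"jaw":-0.2},
  {"tx":0.5,"ty":4.1,"tz":1,"wx":-0.017,"wy":0,"wz":0,"jaw":-0.45},
  {"tx":0.5,"ty":4.1,"tz":1.1,"wx":-0.017,"wy":0,"wz":0,"jaw":-0.45},
  {"tx":0.5,"ty":4.1,"tz":1.2,"wx":-0.017,"wy":0,"wz":0,"jaw":-0.45},
  {"tx":0.5,"ty":4.1,"tz":1.2,"wx":-0.017,"wy":0,"wz":0,"jaw":-0.45},
  {"tx":0.5,"ty":4,"tz":1.3,"wx":-0.017,"wy":0,"wz":0,"jaw":-0.45},
  {"tx":0.5,"ty":4,"tz":1.4,"wx":-0.017,"wy":0,"wz":0,"jaw":-0.45},
  {"tx":0.5,"ty":4,"tz":1.4,"wx":-0.017,"wy":0,"wz":0,"jaw":-0.45},
  {"tx":0,"ty":0,"tz":0,"wx":0,"wy":0,"wz":0,"jaw":-0.45},
  {"tx":0,"ty":0,"tz":0,"wx":0,"wy":0,"wz":0,"jaw":-0.45},
])

```text
time: 2.4
tool_pos: [648.7, 34.9, 259.1]
tcp_rot: [-2.632, 1.569, -2.678]
contact_force: [-0.2, 0.0, -0.4]
grip_width: 25.2
```

```bash
python3 snap.py c_handle
```

```text
c_handle 2.4 [648.7  34.9 259.1] th -0.0458 f [-0.2  0.  -0.4] w 25.2
```

View pics/c_handle.png

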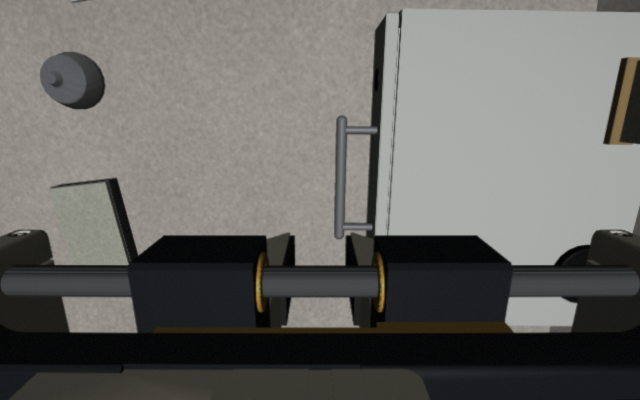

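```bash
python3 - <<'E'
from snap import *
im,o=load('c_handle')
zoom(im,320,105,420,245,4,'pics/z7.png')
e=back('wrist',[(341.5,116.5),(339,238)],48,o); print(e.round(1)); d=e[0]-e[1]; print(e.mean(0),np.linalg.norm(d),np.arctan2(-d[0],d[1]))
f=back('wrist',[(400.5,12),(389,236)],75,o); print(f.round(1)); d=f[0]-f[1]; print(np.arctan2(-d[0],d[1]))
f=back('wrist',[(387,20),(376,236)],69,o); print(f.round(1)); d=f[0]-f[1]; print(np.arctan2(-d[0],d[1]))
E
```

```text
[[672.9  97.8  48. ]
 [666.5 -30.7  48. ]]
[669.66114113  33.5381413   48.        ] 128.66665400790086 -0.04990769110374964
[[724.1 182.8  75. ]
 [715.6 -20.3  75. ]]
-0.0418882817318264
[[713.7 178.4  69. ]
 [703.5 -22.1  69. ]]
-0.051119755007993456
```

View pics/z7.png

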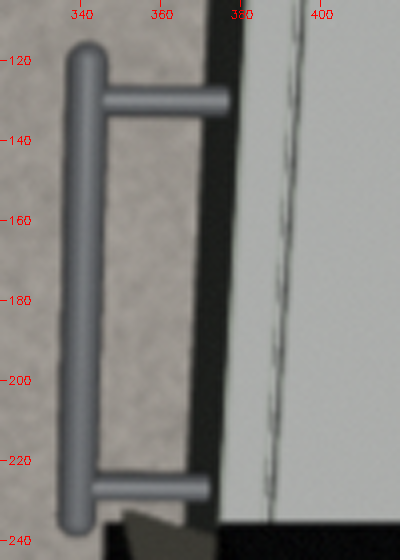

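arm_command([
  {"tx":0,"ty":0,"tz":2.1,"wx":0,"wy":0,"wz":0,"jaw":-0.54},
  {"tx":4.5,"ty":0,"tz":0,"wx":0,"wy":0,"wz":0,"jaw":-0.54},
  {"tx":4.5,"ty":0,"tz":0,"wx":0,"wy":0,"wz":0,"jaw":-0.54},
  {"tx":4.5,"ty":0,"tz":0,"wx":0,"wy":0,"wz":0,"jaw":-0.54},
  {"tx":0,"ty":0,"tz":0,"wx":0,"wy":0,"wz":0,"jaw":-0.54},
  {"tx":0,"ty":0,"tz":0,"wx":0,"wy":0,"wz":0,"jaw":-0.54},
])

```text
time: 3.05
tool_pos: [670.2, 33.0, 125.7]
tcp_rot: [-1.875, 1.57, -1.922]
contact_force: [-0.1, 0.0, 1.3]
grip_width: 21.2
```

```bash
python3 snap.py d_handle; python3 -c "
from snap import *
im,o=load('d_handle'); print(proj('wrist',[[669.7,33.5,48],[672.9,97.8,48],[666.5,-30.7,48]],o))"
```

```text
d_handle 3.05 [670.2  33.  125.7] th -0.0474 f [-0.1  0.   1.3] w 21.2
[[319.05644442 218.8669339 ]
 [319.31309451 118.74980799]
 [318.82973964 305.03146837]]
```

View pics/d_handle.png

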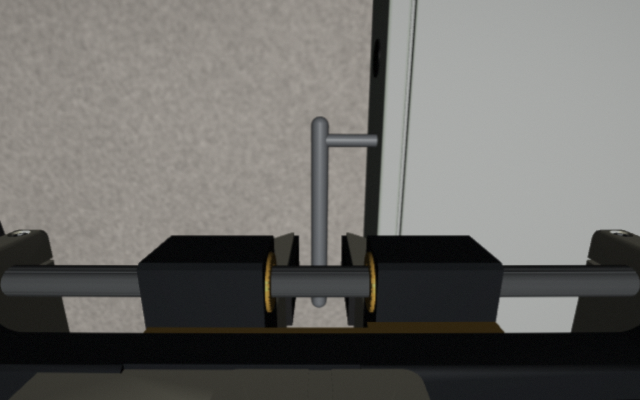

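arm_command([
  {"tx":3.6,"ty":0,"tz":0,"wx":0,"wy":0,"wz":0,"jaw":-0.54},
  {"tx":3.6,"ty":0,"tz":0,"wx":0,"wy":0,"wz":0,"jaw":-0.54},
  {"tx":0,"ty":0,"tz":0,"wx":0,"wy":0,"wz":0,"jaw":-0.54},
  {"tx":0,"ty":0,"tz":0,"wx":0,"wy":0,"wz":0,"jaw":-1},
  {"tx":0,"ty":0,"tz":0,"wx":0,"wy":0,"wz":0,"jaw":-1},
  {"tx":0,"ty":0,"tz":0,"wx":0,"wy":0,"wz":0,"jaw":-1},
  {"tx":0,"ty":0,"tz":0,"wx":0,"wy":0,"wz":0,"jaw":-1},
])

```text
time: 3.8
tool_pos: [670.2, 34.5, 55.9]
tcp_rot: [-0.565, 1.57, -0.61]
contact_force: [-5.7, -1.1, 1.9]
grip_width: 9.9
```

arm_command([
  {"tx":0,"ty":0,"tz":-0.4,"wx":0,"wy":0,"wz":0,"jaw":-1},
  {"tx":0,"ty":0,"tz":-0.8,"wx":0,"wy":0,"wz":0,"jaw":-1},
  {"tx":0,"ty":0,"tz":-1.2,"wx":0,"wy":0,"wz":0,"jaw":-1},
  {"tx":0,"ty":0,"tz":-1.5,"wx":0,"wy":0,"wz":0,"jaw":-1},
  {"tx":0,"ty":0,"tz":-1.5,"wx":0,"wy":0,"wz":0,"jaw":-1},
  {"tx":0,"ty":0,"tz":-1.5,"wx":0,"wy":0,"wz":0,"jaw":-1},
  {"tx":0,"ty":0,"tz":-1.5,"wx":0,"wy":0,"wz":0,"jaw":-1},
  {"tx":0,"ty":0,"tz":-1.5,"wx":0,"wy":0,"wz":0,"jaw":-1},
  {"tx":0,"ty":0,"tz":-1.5,"wx":0,"wy":0,"wz":0,"jaw":-1},
  {"tx":0,"ty":0,"tz":-1.5,"wx":0,"wy":0,"wz":0,"jaw":-1},
  {"tx":0,"ty":0,"tz":-1.2,"wx":0,"wy":0,"wz":0,"jaw":-1},
  {"tx":0,"ty":0,"tz":-0.8,"wx":0,"wy":0,"wz":0,"jaw":-1},
  {"tx":0,"ty":0,"tz":-0.4,"wx":0,"wy":0,"wz":0,"jaw":-1},
  {"tx":0,"ty":0,"tz":0,"wx":0,"wy":0,"wz":0,"jaw":-1},
])

```text
time: 5.2
tool_pos: [518.6, 42.6, 55.8]
tcp_rot: [0.177, 1.565, 0.132]
contact_force: [-0.0, 5.5, 12.6]
grip_width: 9.9
```

arm_command([
  {"tx":0,"ty":0,"tz":-0.5,"wx":0,"wy":0,"wz":0,"jaw":-1},
  {"tx":0,"ty":0,"tz":-0.5,"wx":0,"wy":0,"wz":0,"jaw":-1},
  {"tx":0,"ty":0,"tz":-0.2,"wx":0,"wy":0,"wz":0,"jaw":-1},
  {"tx":0,"ty":0,"tz":0,"wx":0,"wy":0,"wz":0,"jaw":-1},
])

```text
time: 5.6
tool_pos: [507.1, 43.0, 55.7]
tcp_rot: [0.15, 1.564, 0.105]
contact_force: [0.9, -0.3, 1.3]
grip_width: 10.9
```

arm_command([
  {"tx":0,"ty":0,"tz":-0.2,"wx":0,"wy":0,"wz":0,"jaw":-1},
  {"tx":0,"ty":0,"tz":-0.2,"wx":0,"wy":0,"wz":0,"jaw":-1},
  {"tx":0,"ty":0,"tz":0,"wx":0,"wy":0,"wz":0,"jaw":-1},
])

```text
time: 5.9
tool_pos: [505.1, 42.4, 54.8]
tcp_rot: [0.029, 1.56, -0.016]
contact_force: [8.9, 3.0, 4.0]
grip_width: 9.7
```

arm_command([
  {"tx":0,"ty":0,"tz":-0.1,"wx":0,"wy":0,"wz":0,"jaw":-1},
  {"tx":0,"ty":0,"tz":0,"wx":0,"wy":0,"wz":0,"jaw":-1},
  {"tx":0,"ty":0,"tz":0.1,"wx":0,"wy":0,"wz":0,"jaw":-0.52},
  {"tx":0,"ty":0,"tz":0,"wx":0,"wy":0,"wz":0,"jaw":-0.52},
  {"tx":0,"ty":0,"tz":0,"wx":0,"wy":0,"wz":0,"jaw":-0.52},
])

```text
time: 6.4
tool_pos: [500.4, 42.3, 52.6]
tcp_rot: [-3.017, 1.569, -3.062]
contact_force: [-0.5, 0.2, -0.6]
grip_width: 21.6
```

arm_command([
  {"tx":-2,"ty":0,"tz":0.2,"wx":0,"wy":0,"wz":0,"jaw":-0.52},
  {"tx":-4.5,"ty":0,"tz":0,"wx":0,"wy":0,"wz":0,"jaw":-0.4},
  {"tx":-4.5,"ty":0,"tz":0.5,"wx":0,"wy":0,"wz":0,"jaw":0},
  {"tx":-4.5,"ty":0,"tz":2,"wx":0,"wy":0,"wz":0,"jaw":0.2},
  {"tx":-3.5,"ty":0,"tz":3,"wx":0,"wy":0,"wz":0,"jaw":0.2},
  {"tx":-3,"ty":0,"tz":3,"wx":0,"wy":0,"wz":0,"jaw":0.2},
  {"tx":-2,"ty":0,"tz":2,"wx":0,"wy":0,"wz":0,"jaw":0.2},
  {"tx":0,"ty":0,"tz":0,"wx":0,"wy":0,"wz":0,"jaw":0.2},
  {"tx":0,"ty":0,"tz":0,"wx":0,"wy":0,"wz":0,"jaw":0.2},
])

```text
time: 7.3
tool_pos: [607.2, 37.6, 291.2]
tcp_rot: [-3.101, 1.568, 3.137]
contact_force: [-0.2, -0.4, 0.4]
grip_width: 55.1
```

```bash
python3 snap.py e_drawer
```

```text
e_drawer 7.3 [607.2  37.6 291.2] th -0.0451 f [-0.2 -0.4  0.4] w 55.1
```

View pics/e_drawer.png

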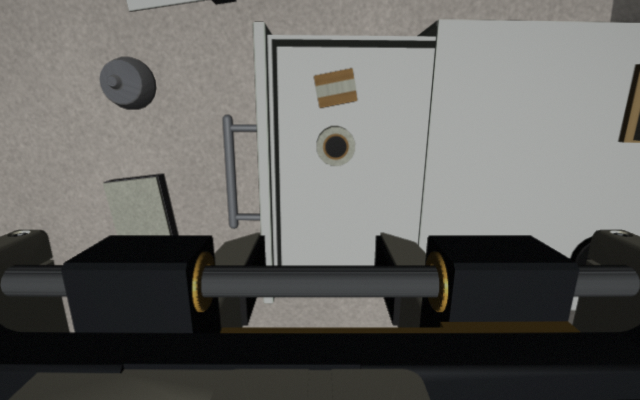

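arm_command([
  {"tx":0,"ty":-4.5,"tz":0,"wx":0,"wy":0,"wz":0,"jaw":0.2},
  {"tx":0,"ty":-4.5,"tz":0,"wx":0,"wy":0,"wz":0,"jaw":0.2},
  {"tx":0,"ty":-3,"tz":0,"wx":0,"wy":0,"wz":0,"jaw":0.2},
  {"tx":0,"ty":0,"tz":0,"wx":0,"wy":0,"wz":0,"jaw":0.2},
  {"tx":0,"ty":0,"tz":0,"wx":0,"wy":0,"wz":0,"jaw":0.2},
])

```text
time: 7.85
tool_pos: [601.5, -82.4, 291.4]
tcp_rot: [2.831, 1.568, 2.785]
contact_force: [0.3, 0.7, -0.5]
grip_width: 55.3
```

```bash
python3 snap.py f_drawer; python3 snap.py f_side side;python3 snap.py f_scene scene; python3 - <<'E'
from snap import *
im,o=load('f_side'); zoom(im,150,100,350,240,4,'pics/z8.png')
im,o=load('f_scene'); zoom(im,230,170,390,300,5,'pics/z9.png')
E
```

```text
f_drawer 7.85 [601.5 -82.4 291.4] th -0.0465 f [ 0.3  0.7 -0.5] w 55.3
f_side 7.9 [601.8 -81.6 291.7] th -0.0451 f [-1.   0.2  0.1] w 55.3
f_scene 7.95 [602.1 -81.2 292. ] th -0.0441 f [0.6 0.2 0.4] w 55.3
```

View pics/f_drawer.png

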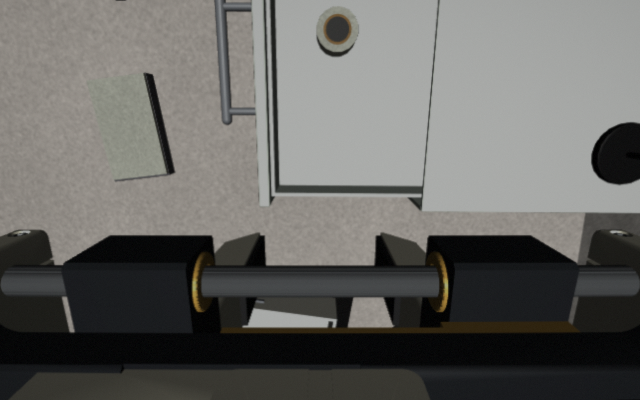

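View pics/z9.png

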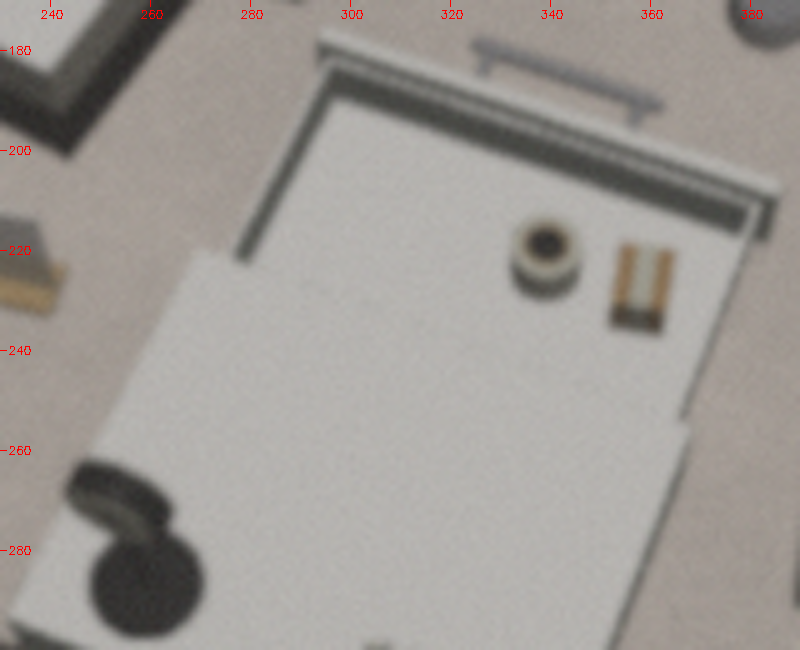

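View pics/z8.png

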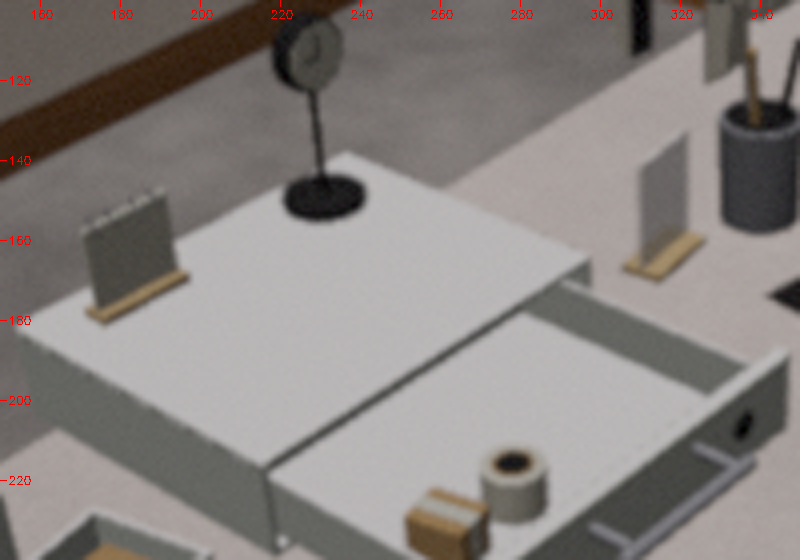

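```bash
python3 - <<'E'
from snap import *
im,o=load('e_drawer')
zoom(im,300,60,370,175,5,'pics/z10.png')
e=back('wrist',[(227.5,115.5),(233.5,226)],48,o); print('handle',e.round(1), e.mean(0))
print('roll',back('wrist',[335.5,146],46,o),'carton',back('wrist',[335.5,88],48,o))
u=back('wrist',[(436,22),(424,211)],75,o); print('unit',u)
im,o=load('f_drawer')
print('roll',back('wrist',[338,29],46,o))
E
```

```text
handle [[509.2 106.7  48. ]
 [501.9 -19.8  48. ]] [505.56300924  43.45043044  48.        ]
roll [[625.38886241  68.378767    46.        ]] carton [[627.31681439 129.81614359  48.        ]]
unit [[723.00281381 183.59881226  75.        ]
 [717.7525718   -2.67083     75.        ]]
roll [[626.43921753  67.95320063  46.        ]]
```

View pics/z10.png

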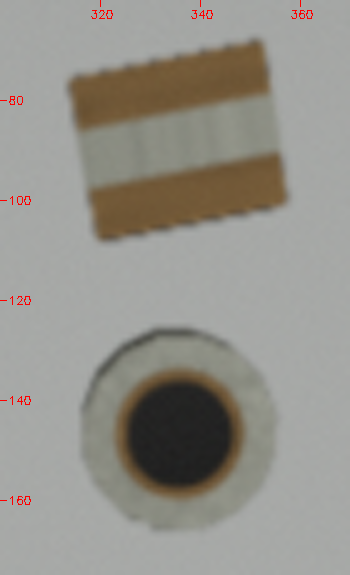

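```bash
python3 - <<'E'
from fitw import *
im,o=load('e_drawer')
fitw('e_drawer',[(314,76),(352.3,67.7),(357,101),(319.3,108.2)],[3,0,1,2],42,34,48,[627,130,.2])
im,o=load('b_box')
print('pencup rim',back('wrist',[540,165],95,o),'frame',back('wrist',[495,80],0,o))
plan((626,68,140),-0.046)
E
```

```text
e_drawer [6.274424e+02 1.293787e+02 1.396000e-01] res [[-0.8, -0.4], [0.3, 0.2], [0.6, 0.0], [-0.1, 0.2]]
pencup rim [[ 721.6421134  -341.63113776   95.        ]] frame [[ 728.86414342 -251.25527073    0.        ]]
5 rows (min 5)
{"tx":3.05,"ty":3.00,"tz":0.34,"wx":0.000},
{"tx":3.05,"ty":3.00,"tz":0.34,"wx":0.000},
{"tx":3.05,"ty":3.00,"tz":0.34,"wx":0.000},
{"tx":3.05,"ty":3.00,"tz":0.34,"wx":0.000},
{"tx":3.05,"ty":3.00,"tz":0.34,"wx":0.000}
```

arm_command([
  {"tx":3,"ty":3,"tz":0.4,"wx":0,"wy":0,"wz":0,"jaw":0.5},
  {"tx":3,"ty":3,"tz":0.4,"wx":0,"wy":0,"wz":0,"jaw":0.5},
  {"tx":3,"ty":3,"tz":0.3,"wx":0,"wy":0,"wz":0,"jaw":0.5},
  {"tx":3,"ty":3,"tz":0.3,"wx":0,"wy":0,"wz":0,"jaw":0.5},
  {"tx":3,"ty":3,"tz":0.3,"wx":0,"wy":0,"wz":0,"jaw":0.5},
  {"tx":0,"ty":0,"tz":0,"wx":0,"wy":0,"wz":0,"jaw":0.5},
  {"tx":0,"ty":0,"tz":0,"wx":0,"wy":0,"wz":0,"jaw":0.5},
])

```text
time: 8.7
tool_pos: [626.0, 68.3, 142.2]
tcp_rot: [-2.867, 1.569, -2.909]
contact_force: [0.3, 0.1, 0.2]
grip_width: 68.9
```

```bash
python3 snap.py g_roll; python3 -c "
from snap import *
im,o=load('g_roll'); print(proj('wrist',[[626,68,46]],o))"
```

```text
g_roll 8.7 [626.   68.3 142.2] th -0.0419 f [0.3 0.1 0.2] w 68.9
[[320.05902359 211.89384538]]
```

View pics/g_roll.png

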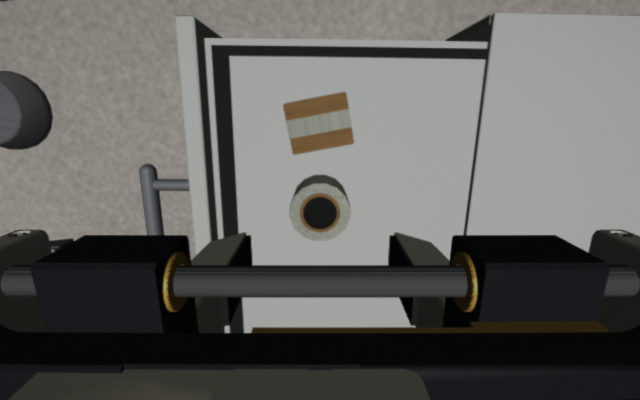

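arm_command([
  {"tx":4,"ty":0,"tz":0,"wx":0,"wy":0,"wz":0,"jaw":0.5},
  {"tx":4,"ty":0,"tz":0,"wx":0,"wy":0,"wz":0,"jaw":0.5},
  {"tx":2.3,"ty":0,"tz":0,"wx":0,"wy":0,"wz":0,"jaw":0.5},
  {"tx":0,"ty":0,"tz":0,"wx":0,"wy":0,"wz":0,"jaw":0.5},
  {"tx":0,"ty":0,"tz":0,"wx":0,"wy":0,"wz":0,"jaw":-0.2},
  {"tx":0,"ty":0,"tz":0,"wx":0,"wy":0,"wz":0,"jaw":-0.2},
  {"tx":0,"ty":0,"tz":0,"wx":0,"wy":0,"wz":0,"jaw":-0.2},
  {"tx":0,"ty":0,"tz":0,"wx":0,"wy":0,"wz":0,"jaw":-0.2},
])

```text
time: 9.55
tool_pos: [627.4, 66.7, 41.4]
tcp_rot: [-0.031, 1.568, -0.076]
contact_force: [-1.5, -0.7, 6.5]
grip_width: 43.9
```

arm_command([
  {"tx":-1.5,"ty":0,"tz":0,"wx":0,"wy":0,"wz":0,"jaw":-0.2},
  {"tx":-3,"ty":0,"tz":0,"wx":0,"wy":0,"wz":0,"jaw":-0.2},
  {"tx":-4,"ty":0,"tz":0,"wx":0,"wy":0,"wz":0,"jaw":-0.2},
  {"tx":-4,"ty":0,"tz":0,"wx":0,"wy":0,"wz":0,"jaw":-0.2},
])

```text
time: 9.95
tool_pos: [626.2, 66.9, 167.0]
tcp_rot: [-2.682, 1.571, -2.727]
contact_force: [0.6, 0.6, 0.7]
grip_width: 43.4
```

```bash
python3 snap.py h_roll; python3 -c "
from h import *
b=np.array([496,-321.1]);a=-0.194
w=lambda x,y:(b+[x*np.cos(a)-y*np.sin(a),x*np.sin(a)+y*np.cos(a)]).round(1)
print(w(48,0),w(-48,0))
plan((*w(48,0),200),a)"
```

```text
h_roll 9.95 [626.2  66.9 167. ] th -0.0449 f [0.6 0.6 0.7] w 43.4
[ 543.1 -330.4] [ 448.9 -311.8]
9 rows (min 9)
{"tx":-0.28,"ty":-4.45,"tz":-0.76,"wx":0.017},
{"tx":-0.28,"ty":-4.47,"tz":-0.69,"wx":0.017},
{"tx":-0.28,"ty":-4.48,"tz":-0.61,"wx":0.017},
{"tx":-0.28,"ty":-4.49,"tz":-0.54,"wx":0.017},
{"tx":-0.28,"ty":-4.49,"tz":-0.47,"wx":0.017},
{"tx":-0.28,"ty":-4.50,"tz":-0.39,"wx":0.017},
{"tx":-0.28,"ty":-4.51,"tz":-0.32,"wx":0.017},
{"tx":-0.28,"ty":-4.51,"tz":-0.24,"wx":0.017},
{"tx":-0.28,"ty":-4.52,"tz":-0.17,"wx":0.017}
```

View pics/h_roll.png

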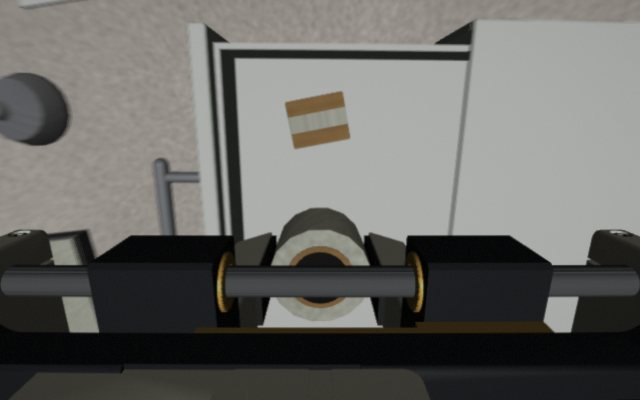

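arm_command([
  {"tx":-0.5,"ty":-3,"tz":-0.5,"wx":0.017,"wy":0,"wz":0,"jaw":-0.2},
  {"tx":-0.8,"ty":-4.5,"tz":-0.7,"wx":0.017,"wy":0,"wz":0,"jaw":-0.2},
  {"tx":-0.8,"ty":-4.5,"tz":-0.7,"wx":0.017,"wy":0,"wz":0,"jaw":-0.2},
  {"tx":-0.4,"ty":-4.5,"tz":-0.6,"wx":0.017,"wy":0,"wz":0,"jaw":-0.2},
  {"tx":0,"ty":-4.5,"tz":-0.5,"wx":0.017,"wy":0,"wz":0,"jaw":-0.2},
  {"tx":0,"ty":-4.5,"tz":-0.4,"wx":0.017,"wy":0,"wz":0,"jaw":-0.2},
  {"tx":0,"ty":-4.5,"tz":-0.4,"wx":0.017,"wy":0,"wz":0,"jaw":-0.2},
  {"tx":0,"ty":-4.5,"tz":-0.3,"wx":0.017,"wy":0,"wz":0,"jaw":-0.2},
  {"tx":0,"ty":-4.5,"tz":-0.2,"wx":0.013,"wy":0,"wz":0,"jaw":-0.2},
  {"tx":0,"ty":-1.5,"tz":-0.1,"wx":0,"wy":0,"wz":0,"jaw":-0.2},
  {"tx":0,"ty":0,"tz":0,"wx":0,"wy":0,"wz":0,"jaw":-0.2},
  {"tx":0,"ty":0,"tz":0,"wx":0,"wy":0,"wz":0,"jaw":-0.2},
])

```text
time: 11.2
tool_pos: [535.1, -329.6, 190.1]
tcp_rot: [1.404, 1.57, 1.21]
contact_force: [0.3, 0.5, 0.3]
grip_width: 43.8
```

```bash
python3 snap.py i_roll; python3 -c "
from h import *
plan((543.1,-330.4,150),-.194)"
```

```text
i_roll 11.2 [ 535.1 -329.6  190.1] th -0.194 f [0.3 0.5 0.3] w 43.8
1 rows (min 1)
{"tx":4.01,"ty":0.01,"tz":0.78,"wx":0.001}
```

View pics/i_roll.png

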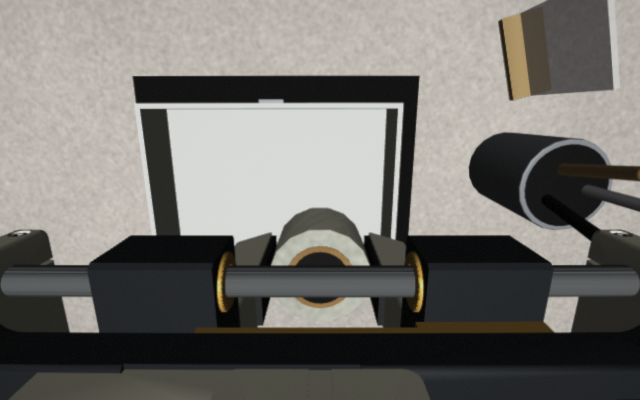

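```bash
python3 -c "
from snap import *
im,o=load('i_roll')
for z in (80,90,100): print(back('wrist',[[565,182],[520,190],[610,175]],z,o).round(0).tolist())
print(proj('wrist',[[700,-340,0]],o))"
```

```text
[[718.0, -346.0, 80.0], [684.0, -346.0, 80.0], [751.0, -347.0, 80.0]]
[[711.0, -343.0, 90.0], [679.0, -342.0, 90.0], [743.0, -344.0, 90.0]]
[[704.0, -339.0, 100.0], [673.0, -339.0, 100.0], [735.0, -340.0, 100.0]]
[[489.00000302 162.55789249]]
```

arm_command([
  {"tx":4.5,"ty":0,"tz":0,"wx":0,"wy":0,"wz":0,"jaw":-0.2},
  {"tx":4.5,"ty":0,"tz":0,"wx":0,"wy":0,"wz":0,"jaw":-0.2},
  {"tx":2,"ty":0,"tz":0,"wx":0,"wy":0,"wz":0,"jaw":-0.2},
  {"tx":0,"ty":0,"tz":0,"wx":0,"wy":0,"wz":0,"jaw":-0.2},
  {"tx":0,"ty":0,"tz":0,"wx":0,"wy":0,"wz":0,"jaw":-0.2},
])

```text
time: 11.75
tool_pos: [536.0, -329.5, 80.6]
tcp_rot: [-0.324, 1.57, -0.516]
contact_force: [0.5, -1.0, -0.4]
grip_width: 43.6
```

arm_command([
  {"tx":2.5,"ty":0,"tz":0,"wx":0,"wy":0,"wz":0,"jaw":-0.2},
  {"tx":1.5,"ty":0,"tz":0,"wx":0,"wy":0,"wz":0,"jaw":-0.2},
  {"tx":0.5,"ty":0,"tz":0,"wx":0,"wy":0,"wz":0,"jaw":-0.2},
  {"tx":0,"ty":0,"tz":0,"wx":0,"wy":0,"wz":0,"jaw":-0.2},
])

```text
time: 12.15
tool_pos: [535.1, -330.3, 34.8]
tcp_rot: [2.921, 1.571, 2.727]
contact_force: [-0.4, -0.4, -0.9]
grip_width: 43.7
```

arm_command([
  {"tx":0.1,"ty":0,"tz":0,"wx":0,"wy":0,"wz":0,"jaw":-0.2},
  {"tx":0,"ty":0,"tz":0,"wx":0,"wy":0,"wz":0,"jaw":0.25},
  {"tx":0,"ty":0,"tz":0,"wx":0,"wy":0,"wz":0,"jaw":0.25},
  {"tx":0,"ty":0,"tz":0,"wx":0,"wy":0,"wz":0,"jaw":0.25},
  {"tx":-2,"ty":0,"tz":0,"wx":0,"wy":0,"wz":0,"jaw":0.25},
  {"tx":-4.5,"ty":0,"tz":0,"wx":0,"wy":0,"wz":0,"jaw":0.25},
  {"tx":-4.5,"ty":0,"tz":0,"wx":0,"wy":0,"wz":0,"jaw":0.25},
  {"tx":-4.5,"ty":0,"tz":0,"wx":0,"wy":0,"wz":0,"jaw":0.25},
])

```text
time: 12.95
tool_pos: [534.8, -330.3, 190.6]
tcp_rot: [-2.311, 1.571, -2.505]
contact_force: [0.6, -0.5, -0.3]
grip_width: 57.2
```

```bash
python3 snap.py j_roll; python3 -c "
from h import *
plan((627.4,129.4,170),0.14)"
```

```text
j_roll 12.95 [ 534.8 -330.3  190.6] th -0.1941 f [ 0.6 -0.5 -0.3] w 57.2
10 rows (min 10)
{"tx":0.30,"ty":4.70,"tz":-0.01,"wx":-0.033},
{"tx":0.30,"ty":4.70,"tz":0.15,"wx":-0.033},
{"tx":0.30,"ty":4.69,"tz":0.31,"wx":-0.033},
{"tx":0.30,"ty":4.68,"tz":0.46,"wx":-0.033},
{"tx":0.30,"ty":4.66,"tz":0.62,"wx":-0.033},
{"tx":0.30,"ty":4.64,"tz":0.77,"wx":-0.033},
{"tx":0.30,"ty":4.61,"tz":0.93,"wx":-0.033},
{"tx":0.30,"ty":4.58,"tz":1.08,"wx":-0.033},
{"tx":0.30,"ty":4.54,"tz":1.23,"wx":-0.033},
{"tx":0.30,"ty":4.50,"tz":1.39,"wx":-0.033}
```

View pics/j_roll.png

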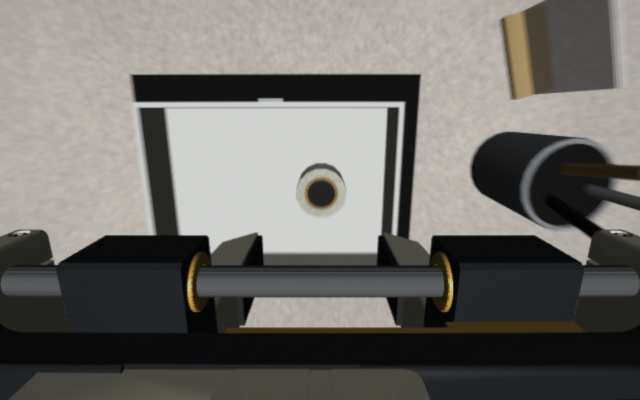

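Roll stands in the box at pixel (321,192). Now to the carton.

arm_command([
  {"tx":-0.5,"ty":3.5,"tz":0,"wx":-0.033,"wy":0,"wz":0,"jaw":0.4},
  {"tx":-0.5,"ty":4.7,"tz":0.2,"wx":-0.033,"wy":0,"wz":0,"jaw":0.4},
  {"tx":0,"ty":4.7,"tz":0.3,"wx":-0.033,"wy":0,"wz":0,"jaw":0.4},
  {"tx":0,"ty":4.7,"tz":0.5,"wx":-0.033,"wy":0,"wz":0,"jaw":0.4},
  {"tx":0,"ty":4.7,"tz":0.6,"wx":-0.033,"wy":0,"wz":0,"jaw":0.4},
  {"tx":0.5,"ty":4.6,"tz":0.8,"wx":-0.033,"wy":0,"wz":0,"jaw":0.4},
  {"tx":0.5,"ty":4.6,"tz":0.9,"wx":-0.033,"wy":0,"wz":0,"jaw":0.4},
  {"tx":1,"ty":4.6,"tz":1.1,"wx":-0.033,"wy":0,"wz":0,"jaw":0.4},
  {"tx":1,"ty":4.6,"tz":1.2,"wx":-0.033,"wy":0,"wz":0,"jaw":0.4},
  {"tx":1,"ty":4.5,"tz":1.4,"wx":-0.033,"wy":0,"wz":0,"jaw":0.4},
  {"tx":0,"ty":1.1,"tz":0,"wx":0,"wy":0,"wz":0,"jaw":0.4},
  {"tx":0,"ty":0,"tz":0,"wx":0,"wy":0,"wz":0,"jaw":0.4},
  {"tx":0,"ty":0,"tz":0,"wx":0,"wy":0,"wz":0,"jaw":0.4},
])

```text
time: 14.3
tool_pos: [622.6, 130.0, 159.0]
tcp_rot: [-1.2, 1.57, -1.065]
contact_force: [-0.6, -0.4, -0.2]
grip_width: 64.2
```

```bash
python3 snap.py k_car; python3 -c "
from snap import *
im,o=load('k_car'); zoom(im,270,160,370,240,7,'pics/z11.png'); print(proj('wrist',[[627.4,129.4,48]],o))"
```

```text
k_car 14.3 [622.6 130.  159. ] th 0.1356 f [-0.6 -0.4 -0.2] w 64.2
[[325.84662313 207.43828982]]
```

View pics/k_car.png

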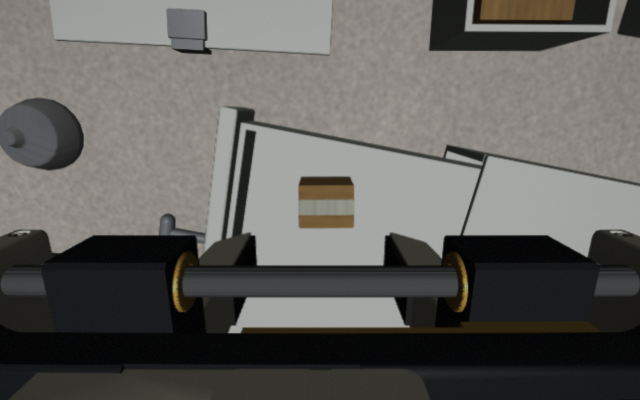

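View pics/z11.png

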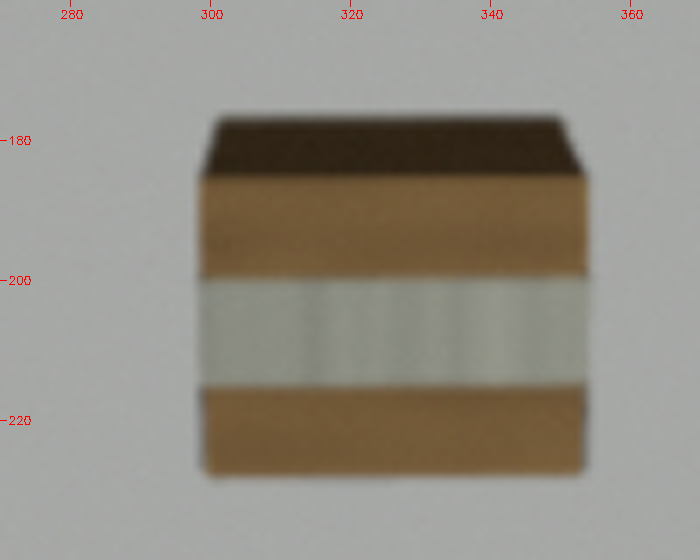

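arm_command([
  {"tx":3,"ty":-0.1,"tz":0.5,"wx":0,"wy":0,"wz":0,"jaw":0.4},
  {"tx":4,"ty":0,"tz":0,"wx":0,"wy":0,"wz":0,"jaw":0.4},
  {"tx":3,"ty":0,"tz":0,"wx":0,"wy":0,"wz":0,"jaw":0.4},
  {"tx":1.9,"ty":0,"tz":0,"wx":0,"wy":0,"wz":0,"jaw":0.4},
  {"tx":0,"ty":0,"tz":0,"wx":0,"wy":0,"wz":0,"jaw":0.4},
  {"tx":0,"ty":0,"tz":0,"wx":0,"wy":0,"wz":0,"jaw":-0.2},
  {"tx":0,"ty":0,"tz":0,"wx":0,"wy":0,"wz":0,"jaw":-0.2},
  {"tx":0,"ty":0,"tz":0,"wx":0,"wy":0,"wz":0,"jaw":-0.2},
  {"tx":0,"ty":0,"tz":0,"wx":0,"wy":0,"wz":0,"jaw":-0.2},
])

```text
time: 15.25
tool_pos: [628.4, 130.5, 41.3]
tcp_rot: [-0.19, 1.568, -0.054]
contact_force: [-0.4, -0.8, 4.4]
grip_width: 41.9
```

arm_command([
  {"tx":-1.5,"ty":0,"tz":0,"wx":0,"wy":0,"wz":0,"jaw":-0.2},
  {"tx":-3,"ty":0,"tz":0,"wx":0,"wy":0,"wz":0,"jaw":-0.2},
  {"tx":-4,"ty":0,"tz":0,"wx":0,"wy":0,"wz":0,"jaw":-0.2},
  {"tx":-4,"ty":0,"tz":0,"wx":0,"wy":0,"wz":0,"jaw":-0.2},
  {"tx":-2,"ty":0,"tz":0,"wx":0,"wy":0,"wz":0,"jaw":-0.2},
])

```text
time: 15.75
tool_pos: [628.9, 131.1, 190.1]
tcp_rot: [-0.043, 1.564, 0.094]
contact_force: [-0.4, 0.1, -0.4]
grip_width: 42.1
```

```bash
python3 snap.py l_car; python3 -c "
from h import *
plan((450,-312,180),-0.194)"
```

```text
l_car 15.75 [628.9 131.1 190.1] th 0.1363 f [-0.4  0.1 -0.4] w 42.1
10 rows (min 10)
{"tx":0.13,"ty":-4.15,"tz":-2.38,"wx":0.033},
{"tx":0.13,"ty":-4.22,"tz":-2.25,"wx":0.033},
{"tx":0.13,"ty":-4.29,"tz":-2.11,"wx":0.033},
{"tx":0.13,"ty":-4.36,"tz":-1.96,"wx":0.033},
{"tx":0.13,"ty":-4.42,"tz":-1.82,"wx":0.033},
{"tx":0.13,"ty":-4.48,"tz":-1.67,"wx":0.033},
{"tx":0.13,"ty":-4.53,"tz":-1.52,"wx":0.033},
{"tx":0.13,"ty":-4.58,"tz":-1.37,"wx":0.033},
{"tx":0.13,"ty":-4.62,"tz":-1.22,"wx":0.033},
{"tx":0.13,"ty":-4.66,"tz":-1.06,"wx":0.033}
```

View pics/l_car.png

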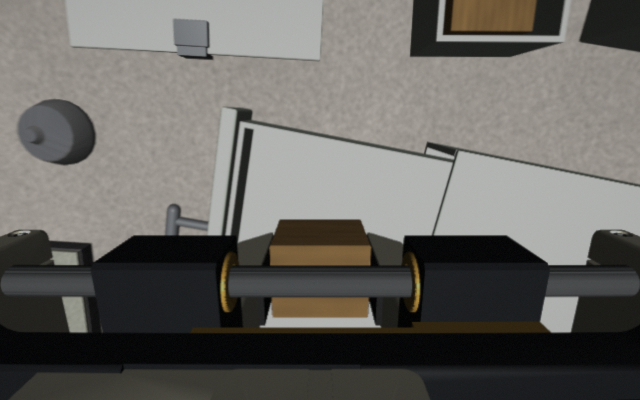

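arm_command([
  {"tx":0,"ty":-3,"tz":-1.7,"wx":0.033,"wy":0,"wz":0,"jaw":-0.2},
  {"tx":0,"ty":-4.2,"tz":-2.2,"wx":0.033,"wy":0,"wz":0,"jaw":-0.2},
  {"tx":0,"ty":-4.3,"tz":-2.1,"wx":0.033,"wy":0,"wz":0,"jaw":-0.2},
  {"tx":0,"ty":-4.4,"tz":-2,"wx":0.033,"wy":0,"wz":0,"jaw":-0.2},
  {"tx":0,"ty":-4.4,"tz":-1.8,"wx":0.033,"wy":0,"wz":0,"jaw":-0.2},
  {"tx":0,"ty":-4.5,"tz":-1.7,"wx":0.033,"wy":0,"wz":0,"jaw":-0.2},
  {"tx":0,"ty":-4.5,"tz":-1.5,"wx":0.033,"wy":0,"wz":0,"jaw":-0.2},
  {"tx":0,"ty":-4.6,"tz":-1.4,"wx":0.033,"wy":0,"wz":0,"jaw":-0.2},
  {"tx":0,"ty":-4.6,"tz":-1.2,"wx":0.033,"wy":0,"wz":0,"jaw":-0.2},
  {"tx":0,"ty":-4.6,"tz":-1.1,"wx":0.033,"wy":0,"wz":0,"jaw":-0.2},
  {"tx":0,"ty":-1.2,"tz":-0.5,"wx":0,"wy":0,"wz":0,"jaw":-0.2},
  {"tx":0,"ty":0,"tz":0,"wx":0,"wy":0,"wz":0,"jaw":-0.2},
  {"tx":0,"ty":0,"tz":0,"wx":0,"wy":0,"wz":0,"jaw":-0.2},
])

```text
time: 17.1
tool_pos: [445.8, -308.9, 184.7]
tcp_rot: [1.846, 1.57, 1.652]
contact_force: [0.3, 0.1, -1.6]
grip_width: 41.6
```

```bash
python3 snap.py m_car; python3 -c "
from h import *
plan((450,-312,180),-0.194)"
```

```text
m_car 17.1 [ 445.8 -308.9  184.7] th -0.1938 f [ 0.3  0.1 -1.6] w 41.6
1 rows (min 1)
{"tx":0.47,"ty":-0.27,"tz":0.45,"wx":0.001}
```

View pics/m_car.png

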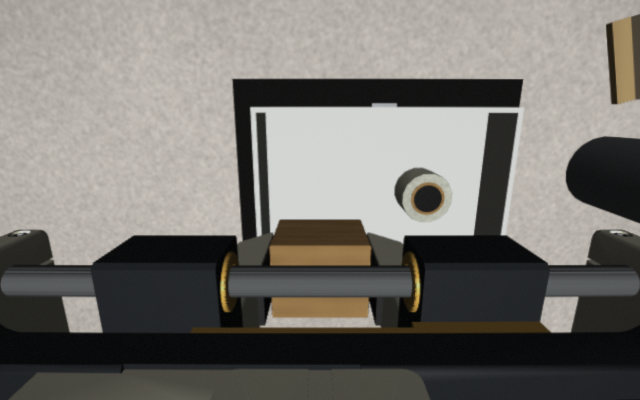

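arm_command([
  {"tx":4,"ty":-0.3,"tz":0.4,"wx":0,"wy":0,"wz":0,"jaw":-0.2},
  {"tx":4,"ty":0,"tz":0,"wx":0,"wy":0,"wz":0,"jaw":-0.2},
  {"tx":3,"ty":0,"tz":0,"wx":0,"wy":0,"wz":0,"jaw":-0.2},
  {"tx":2.5,"ty":0,"tz":0,"wx":0,"wy":0,"wz":0,"jaw":-0.2},
  {"tx":1.4,"ty":0,"tz":0,"wx":0,"wy":0,"wz":0,"jaw":-0.2},
  {"tx":0,"ty":0,"tz":0,"wx":0,"wy":0,"wz":0,"jaw":-0.2},
  {"tx":0,"ty":0,"tz":0,"wx":0,"wy":0,"wz":0,"jaw":-0.2},
])

```text
time: 17.85
tool_pos: [449.8, -312.4, 35.8]
tcp_rot: [2.149, 1.571, 1.957]
contact_force: [0.7, -0.4, -0.2]
grip_width: 42.1
```

arm_command([
  {"tx":0.1,"ty":0,"tz":0,"wx":0,"wy":0,"wz":0,"jaw":-0.2},
  {"tx":0.1,"ty":0,"tz":0,"wx":0,"wy":0,"wz":0,"jaw":-0.2},
  {"tx":0,"ty":0,"tz":0,"wx":0,"wy":0,"wz":0,"jaw":0.2},
  {"tx":0,"ty":0,"tz":0,"wx":0,"wy":0,"wz":0,"jaw":0.2},
  {"tx":0,"ty":0,"tz":0,"wx":0,"wy":0,"wz":0,"jaw":0.2},
  {"tx":-2,"ty":0,"tz":0,"wx":0,"wy":0,"wz":0,"jaw":0.2},
  {"tx":-4.5,"ty":0,"tz":0,"wx":0,"wy":0,"wz":0,"jaw":0.2},
  {"tx":-4.5,"ty":0,"tz":0,"wx":0,"wy":0,"wz":0,"jaw":0.2},
  {"tx":-4.5,"ty":0,"tz":0,"wx":0,"wy":0,"wz":0,"jaw":0.2},
  {"tx":-2,"ty":0,"tz":0,"wx":0,"wy":0,"wz":0,"jaw":0.2},
])

```text
time: 18.85
tool_pos: [450.0, -314.8, 213.4]
tcp_rot: [-0.559, 1.564, -0.753]
contact_force: [-0.2, -0.8, 0.5]
grip_width: 55.2
```

```bash
python3 snap.py n_box; python3 -c "
from h import *
plan((640,38,180),-0.046)"
```

```text
n_box 18.85 [ 450.  -314.8  213.4] th -0.1942 f [-0.2 -0.8  0.5] w 55.2
9 rows (min 9)
{"tx":0.39,"ty":4.26,"tz":1.31,"wx":-0.016},
{"tx":0.39,"ty":4.24,"tz":1.38,"wx":-0.016},
{"tx":0.39,"ty":4.21,"tz":1.45,"wx":-0.016},
{"tx":0.39,"ty":4.19,"tz":1.52,"wx":-0.016},
{"tx":0.39,"ty":4.16,"tz":1.59,"wx":-0.016},
{"tx":0.39,"ty":4.14,"tz":1.65,"wx":-0.016},
{"tx":0.39,"ty":4.11,"tz":1.72,"wx":-0.016},
{"tx":0.39,"ty":4.08,"tz":1.79,"wx":-0.016},
{"tx":0.39,"ty":4.05,"tz":1.86,"wx":-0.016}
```

View pics/n_box.png

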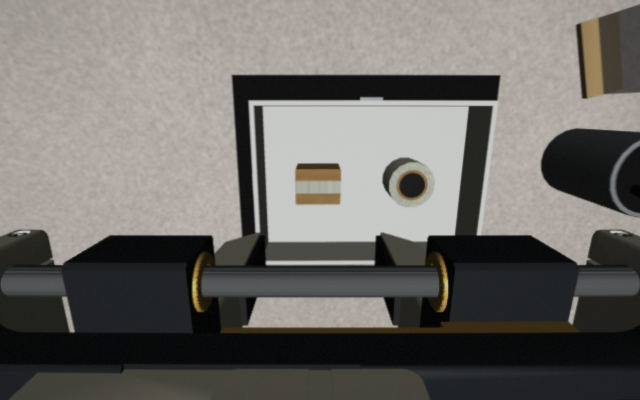

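```bash
python3 - <<'E'
from snap import *
im,o=load('f_side')
c=im.astype(float); c=np.clip((c-60)*1.6,0,255).astype(np.uint8)
zoom(c,205,155,305,240,7,'pics/z12.png')
a=-0.046;ux=np.array([np.cos(a),np.sin(a)]);uy=np.array([-ux[1],ux[0]]);f=np.array([719,33.])
for s in(0,30,56):
  print(s,[ (proj('side',[*(f+ux*s+uy*t),12])[0]).round(0).tolist() for t in (-130,0,130)])
print([ (proj('side',[*(f+uy*t),75])[0]).round(0).tolist() for t in (-155,0,155)])
E
```

```text
0 [[291.0, 186.0], [260.0, 207.0], [225.0, 231.0]]
30 [[283.0, 182.0], [252.0, 203.0], [216.0, 226.0]]
56 [[277.0, 179.0], [245.0, 200.0], [210.0, 223.0]]
[[296.0, 163.0], [258.0, 188.0], [214.0, 216.0]]
```

View pics/z12.png

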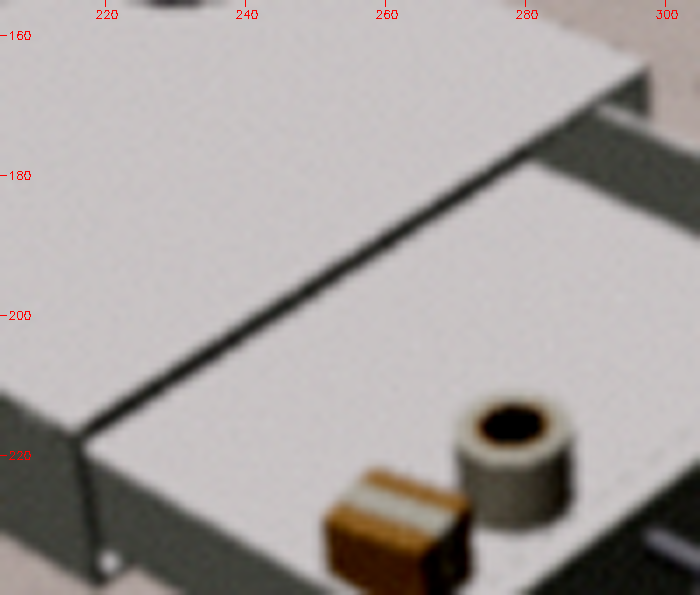

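arm_command([
  {"tx":-0.9,"ty":0,"tz":0,"wx":0.143,"wy":0,"wz":0,"jaw":0.2},
  {"tx":-0.9,"ty":0,"tz":0,"wx":0.143,"wy":0,"wz":0,"jaw":0.2},
  {"tx":-0.9,"ty":0,"tz":0,"wx":0.143,"wy":0,"wz":0,"jaw":0.2},
  {"tx":-0.9,"ty":0,"tz":0,"wx":0.143,"wy":0,"wz":0,"jaw":0.2},
  {"tx":-0.9,"ty":0,"tz":0,"wx":0.143,"wy":0,"wz":0,"jaw":0.2},
  {"tx":-0.9,"ty":0,"tz":0,"wx":0.143,"wy":0,"wz":0,"jaw":0.2},
  {"tx":-0.9,"ty":0,"tz":0,"wx":0.143,"wy":0,"wz":0,"jaw":0.2},
  {"tx":-0.9,"ty":0,"tz":0,"wx":0.143,"wy":0,"wz":0,"jaw":0.2},
  {"tx":-0.9,"ty":0,"tz":0,"wx":0.143,"wy":0,"wz":0,"jaw":0.2},
  {"tx":-0.9,"ty":0,"tz":0,"wx":0.143,"wy":0,"wz":0,"jaw":0.2},
  {"tx":-0.9,"ty":0,"tz":0,"wx":0.141,"wy":0,"wz":0,"jaw":0.2},
  {"tx":0,"ty":0,"tz":0,"wx":0,"wy":0,"wz":0,"jaw":0.2},
  {"tx":0,"ty":0,"tz":0,"wx":0,"wy":0,"wz":0,"jaw":0.2},
])

```text
time: 20.2
tool_pos: [448.8, -313.6, 307.2]
tcp_rot: [-1.993, 1.57, 2.529]
contact_force: [-0.1, -0.2, 0.1]
grip_width: 55.0
```

```bash
python3 snap.py o_box; python3 -c "
from snap import *
im,o=load('o_box'); print(proj('wrist',rect(496,-321,-.194,210,150,52),o).round(1))"
```

```text
o_box 20.2 [ 448.8 -313.6  307.2] th -1.7613 f [-0.1 -0.2  0.1] w 55.0
[[248.3  28. ]
 [390.6  28.6]
 [380.7 218.5]
 [256.8 218. ]]
```

View pics/o_box.png

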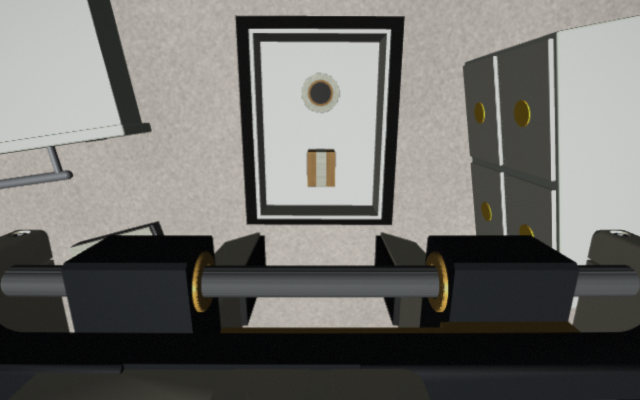

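```bash
python3 - <<'E'
from snap import *
im,o=load('o_box')
P=[(248,28),(391,28),(381,219),(257,218)]
t=[cv2.resize(im[max(0,y-20):y+20,x-25:x+25],None,fx=8,fy=8,interpolation=cv2.INTER_CUBIC) for x,y in P]
for i,(x,y) in enumerate(P):
    for k in range(-20,25,5):
        cv2.line(t[i],(int((25+k)*8),0),(int((25+k)*8),4),(0,0,255)); cv2.line(t[i],(0,int((20+k)*8)),(4,int((20+k)*8)),(0,0,255))
    cv2.putText(t[i],f'c {x},{y}',(20,30),0,.5,(0,0,255),1)
cv2.imwrite('pics/z13.png',np.vstack([np.hstack(t[:2]),np.hstack(t[3:1:-1])]))
E
```

```text
(no output)
```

View pics/z13.png

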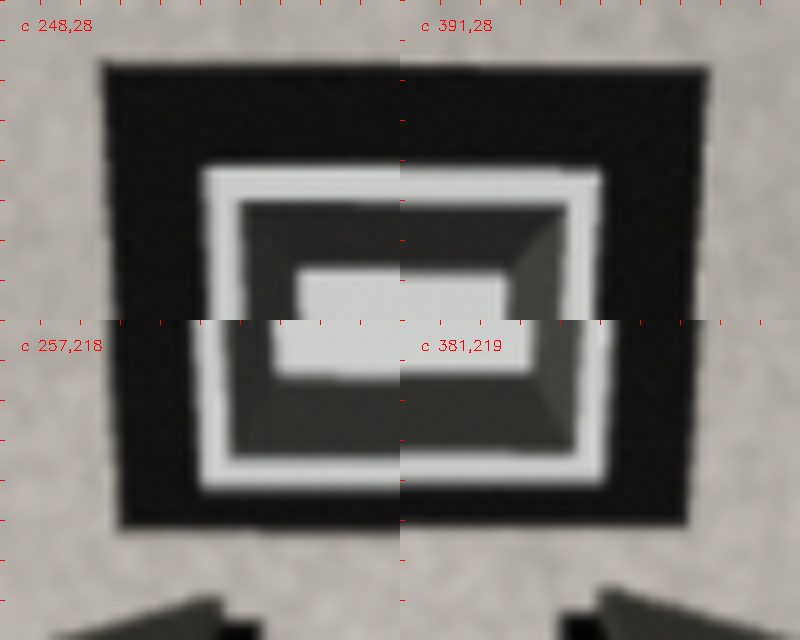

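```bash
python3 - <<'E'
from fitw import *
fitw('o_box',[(248.4,28.9),(391.25,29.25),(381.6,219.6),(257,219.1)],[0,1,2,3],210,150,52,[496,-321,-.194])
plan((455,308,250),-1.48)
E
```

```text
o_box [ 4.949839e+02 -3.213185e+02 -1.928000e-01] res [[0.3, 0.2], [-0.3, 0.3], [-0.4, -0.4], [0.4, -0.3]]
14 rows (min 14)
{"tx":0.41,"ty":-0.80,"tz":-4.37,"wx":-0.020},
{"tx":0.41,"ty":-0.71,"tz":-4.38,"wx":-0.020},
{"tx":0.41,"ty":-0.62,"tz":-4.40,"wx":-0.020},
{"tx":0.41,"ty":-0.53,"tz":-4.41,"wx":-0.020},
{"tx":0.41,"ty":-0.44,"tz":-4.42,"wx":-0.020},
{"tx":0.41,"ty":-0.36,"tz":-4.43,"wx":-0.020},
{"tx":0.41,"ty":-0.27,"tz":-4.43,"wx":-0.020},
{"tx":0.41,"ty":-0.18,"tz":-4.44,"wx":-0.020},
{"tx":0.41,"ty":-0.09,"tz":-4.44,"wx":-0.020},
{"tx":0.41,"ty":0.00,"tz":-4.44,"wx":-0.020},
{"tx":0.41,"ty":0.09,"tz":-4.44,"wx":-0.020},
{"tx":0.41,"ty":0.18,"tz":-4.44,"wx":-0.020},
{"tx":0.41,"ty":0.27,"tz":-4.43,"wx":-0.020},
{"tx":0.41,"ty":0.36,"tz":-4.43,"wx":-0.020}
```

arm_command([
  {"tx":0,"ty":-0.6,"tz":-3,"wx":-0.02,"wy":0,"wz":0,"jaw":0},
  {"tx":0.2,"ty":-0.7,"tz":-4.4,"wx":-0.02,"wy":0,"wz":0,"jaw":0},
  {"tx":0.2,"ty":-0.6,"tz":-4.4,"wx":-0.02,"wy":0,"wz":0,"jaw":0},
  {"tx":0.2,"ty":-0.5,"tz":-4.4,"wx":-0.02,"wy":0,"wz":0,"jaw":0},
  {"tx":0.2,"ty":-0.4,"tz":-4.4,"wx":-0.02,"wy":0,"wz":0,"jaw":0},
  {"tx":0.2,"ty":-0.4,"tz":-4.4,"wx":-0.02,"wy":0,"wz":0,"jaw":0},
  {"tx":0.2,"ty":-0.3,"tz":-4.4,"wx":-0.02,"wy":0,"wz":0,"jaw":0},
  {"tx":0.2,"ty":-0.2,"tz":-4.4,"wx":-0.02,"wy":0,"wz":0,"jaw":0},
  {"tx":0.2,"ty":-0.1,"tz":-4.4,"wx":-0.02,"wy":0,"wz":0,"jaw":0},
  {"tx":0.2,"ty":0,"tz":-4.4,"wx":-0.02,"wy":0,"wz":0,"jaw":0},
  {"tx":0,"ty":0.1,"tz":-4.4,"wx":-0.02,"wy":0,"wz":0,"jaw":0},
  {"tx":0,"ty":0.2,"tz":-4.4,"wx":-0.02,"wy":0,"wz":0,"jaw":0},
  {"tx":0,"ty":0.3,"tz":-4.4,"wx":-0.02,"wy":0,"wz":0,"jaw":0},
  {"tx":0,"ty":0.4,"tz":-4.4,"wx":-0.02,"wy":0,"wz":0,"jaw":0},
  {"tx":0,"ty":0,"tz":-1.5,"wx":0,"wy":0,"wz":0,"jaw":0},
  {"tx":0,"ty":0,"tz":0,"wx":0,"wy":0,"wz":0,"jaw":0},
  {"tx":0,"ty":0,"tz":0,"wx":0,"wy":0,"wz":0,"jaw":0},
])

```text
time: 21.95
tool_pos: [456.5, 305.0, 289.1]
tcp_rot: [-0.753, 1.569, -2.237]
contact_force: [0.3, 0.6, -1.1]
grip_width: 45.8
```

```bash
python3 snap.py p_lid; python3 -c "
from snap import *
im,o=load('p_lid'); print(proj('wrist',rect(504,312.5,.088,214,154,12),o).round(1))"
```

```text
p_lid 21.95 [456.5 305.  289.1] th -1.4839 f [ 0.3  0.6 -1.1] w 45.8
[[248.2  30.8]
 [386.3  30.8]
 [378.1 214.3]
 [257.2 214.4]]
```

View pics/p_lid.png

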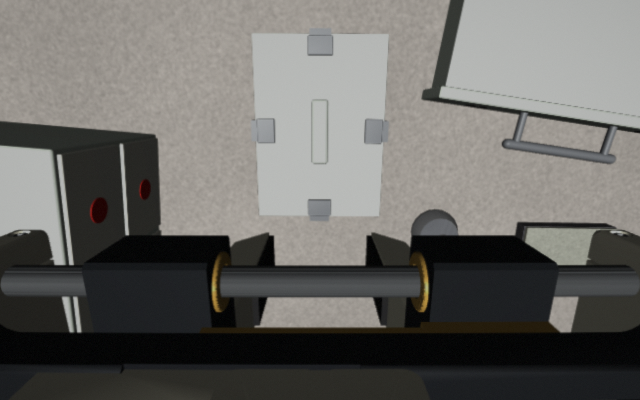

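```bash
python3 - <<'E'
from snap import *
im,o=load('p_lid')
P=[(251,34),(388,34),(381,216),(260,216)]
t=[cv2.resize(im[max(0,y-20):y+20,x-25:x+25],None,fx=8,fy=8,interpolation=cv2.INTER_CUBIC) for x,y in P]
for i,(x,y) in enumerate(P):
    for k in range(-20,25,5):
        cv2.line(t[i],(int((25+k)*8),0),(int((25+k)*8),4),(0,0,255)); cv2.line(t[i],(0,int((20+k)*8)),(4,int((20+k)*8)),(0,0,255))
    cv2.putText(t[i],f'c {x},{y}',(20,30),0,.5,(0,0,255),1)
cv2.imwrite('pics/z14.png',np.vstack([np.hstack(t[:2]),np.hstack(t[3:1:-1])]))
zoom(im,295,85,345,180,6,'pics/z15.png')
E
```

```text
(no output)
```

View pics/z14.png

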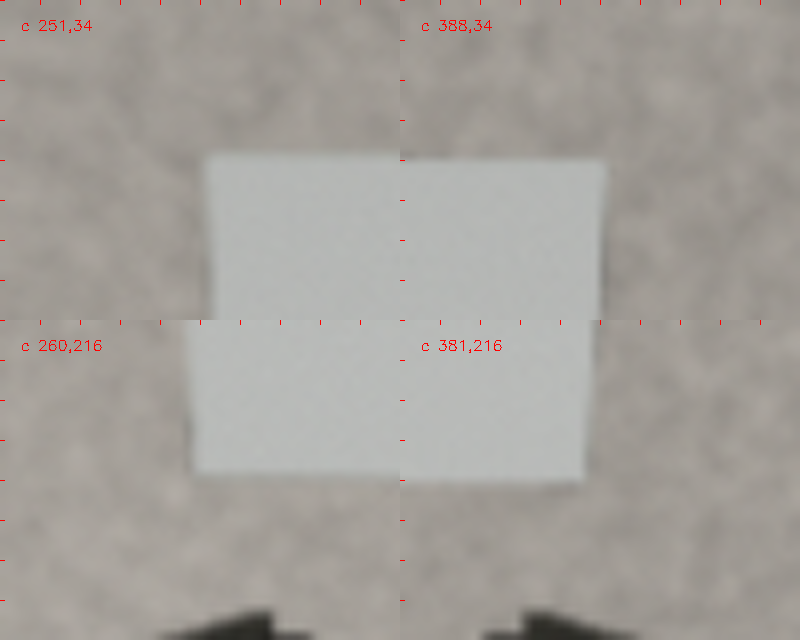

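View pics/z15.png

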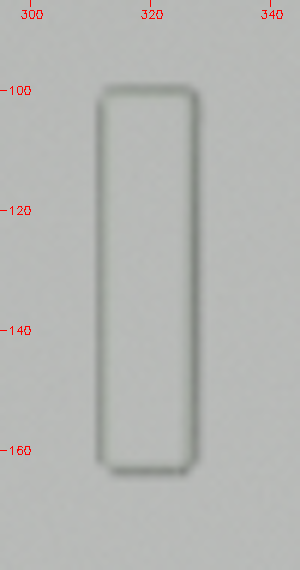

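```bash
python3 - <<'E'
from fitw import *
r=fitw('p_lid',[(251.6,33.4),(388.75,34),(378.9,216),(259.1,215)],[0,1,2,3],214,154,12,[504,312,.088])
g=fitw('p_lid',[(311.2,99.3),(328.2,99.3),(328,162.5),(311.5,162.5)],[0,1,2,3],70,18,46,[504,312,.088])
plan((r[0],r[1],140),r[2]-np.pi/2)
E
```

```text
p_lid [5.017933e+02 3.097691e+02 8.120000e-02] res [[-0.4, -0.7], [0.4, -0.3], [0.5, 0.6], [-0.4, 0.8]]
p_lid [5.026690e+02 3.096737e+02 8.830000e-02] res [[0.1, -0.8], [-0.1, -0.9], [-0.2, 0.9], [0.2, 0.9]]
4 rows (min 4)
{"tx":3.73,"ty":1.13,"tz":-0.03,"wx":0.001},
{"tx":3.73,"ty":1.13,"tz":-0.03,"wx":0.001},
{"tx":3.73,"ty":1.13,"tz":-0.04,"wx":0.001},
{"tx":3.73,"ty":1.13,"tz":-0.04,"wx":0.001}
```

arm_command([
  {"tx":3.5,"ty":1.2,"tz":0,"wx":0,"wy":0,"wz":0,"jaw":0},
  {"tx":4.5,"ty":1.2,"tz":0,"wx":0,"wy":0,"wz":0,"jaw":0},
  {"tx":4.5,"ty":1.2,"tz":-0.1,"wx":0,"wy":0,"wz":0,"jaw":0},
  {"tx":3.5,"ty":1,"tz":0,"wx":0,"wy":0,"wz":0,"jaw":0},
  {"tx":0,"ty":0,"tz":0,"wx":0,"wy":0,"wz":0,"jaw":0},
  {"tx":0,"ty":0,"tz":0,"wx":0,"wy":0,"wz":0,"jaw":0},
])

```text
time: 22.6
tool_pos: [502.8, 309.6, 130.4]
tcp_rot: [-0.886, 1.57, -2.372]
contact_force: [0.2, 0.3, 0.3]
grip_width: 45.9
```

```bash
python3 snap.py q_lid; python3 -c "
from snap import *
im,o=load('q_lid'); print(proj('wrist',rect(502.2,309.7,.085,70,18,46),o).round(1)); zoom(im,270,120,370,240,6,'pics/z16.png')"
```

```text
q_lid 22.6 [502.8 309.6 130.4] th -1.4866 f [0.2 0.3 0.3] w 45.9
[[306.8 165.3]
 [334.3 165.3]
 [333.2 263.6]
 [307.8 263.6]]
```

View pics/q_lid.png

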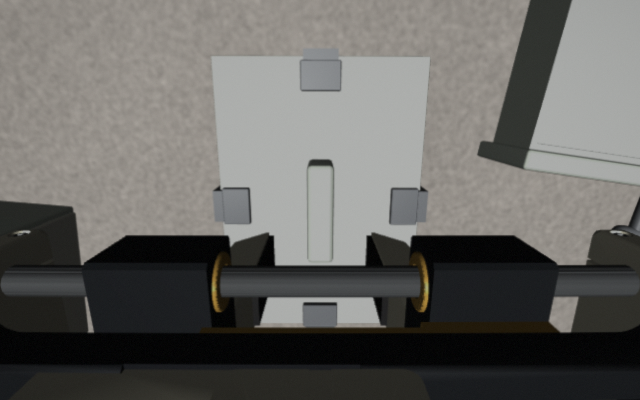

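View pics/z16.png

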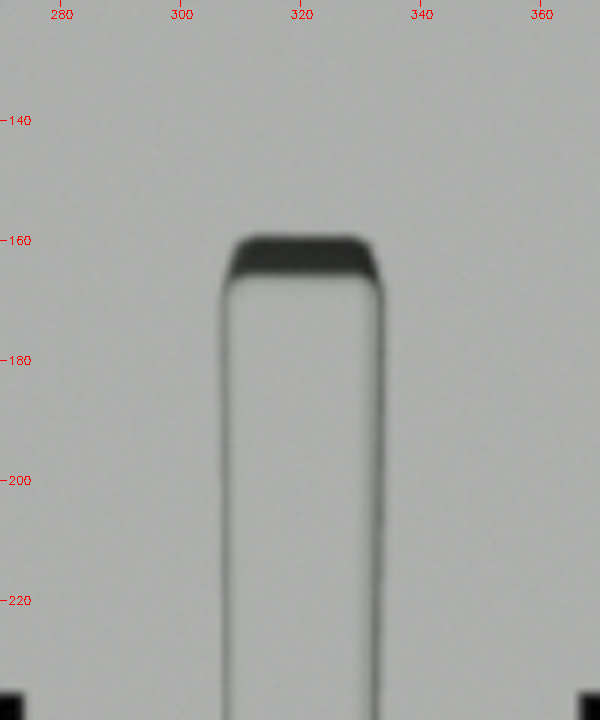

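arm_command([
  {"tx":4,"ty":0,"tz":0,"wx":0,"wy":0,"wz":0,"jaw":0},
  {"tx":3.3,"ty":0,"tz":0,"wx":0,"wy":0,"wz":0,"jaw":0},
  {"tx":1.8,"ty":0,"tz":0,"wx":0,"wy":0,"wz":0,"jaw":0},
  {"tx":0,"ty":0,"tz":0,"wx":0,"wy":0,"wz":0,"jaw":0},
  {"tx":0,"ty":0,"tz":0,"wx":0,"wy":0,"wz":0,"jaw":-0.9},
  {"tx":0,"ty":0,"tz":0,"wx":0,"wy":0,"wz":0,"jaw":-0.9},
  {"tx":0,"ty":0,"tz":0,"wx":0,"wy":0,"wz":0,"jaw":-0.9},
  {"tx":0,"ty":0,"tz":0,"wx":0,"wy":0,"wz":0,"jaw":-0.9},
])

```text
time: 23.45
tool_pos: [503.1, 310.8, 39.9]
tcp_rot: [1.659, 1.569, 0.174]
contact_force: [1.4, -3.1, 2.7]
grip_width: 18.4
```

arm_command([
  {"tx":-1,"ty":0,"tz":0,"wx":0,"wy":0,"wz":0,"jaw":-0.9},
  {"tx":-2.5,"ty":0,"tz":0,"wx":0,"wy":0,"wz":0,"jaw":-0.9},
  {"tx":-3.5,"ty":0,"tz":0,"wx":0,"wy":0,"wz":0,"jaw":-0.9},
  {"tx":-4,"ty":0,"tz":0,"wx":0,"wy":0,"wz":0,"jaw":-0.9},
  {"tx":-4,"ty":0,"tz":0,"wx":0,"wy":0,"wz":0,"jaw":-0.9},
  {"tx":-2,"ty":0,"tz":0,"wx":0,"wy":0,"wz":0,"jaw":-0.9},
  {"tx":0,"ty":0,"tz":0,"wx":0,"wy":0,"wz":0,"jaw":-0.9},
])

```text
time: 24.15
tool_pos: [503.7, 311.5, 212.6]
tcp_rot: [1.916, 1.564, 0.432]
contact_force: [0.3, -0.2, -2.7]
grip_width: 17.7
```

```bash
python3 snap.py r_lid; python3 -c "
from h import *
plan((495.5,-321,210),-0.193-np.pi/2)"
```

```text
r_lid 24.15 [503.7 311.5 212.6] th -1.4849 f [ 0.3 -0.2 -2.7] w 17.7
14 rows (min 14)
{"tx":-0.00,"ty":-0.44,"tz":4.49,"wx":0.020},
{"tx":-0.00,"ty":-0.35,"tz":4.50,"wx":0.020},
{"tx":-0.00,"ty":-0.26,"tz":4.51,"wx":0.020},
{"tx":-0.00,"ty":-0.17,"tz":4.51,"wx":0.020},
{"tx":-0.00,"ty":-0.08,"tz":4.51,"wx":0.020},
{"tx":-0.00,"ty":0.01,"tz":4.51,"wx":0.020},
{"tx":-0.00,"ty":0.10,"tz":4.51,"wx":0.020},
{"tx":-0.00,"ty":0.19,"tz":4.51,"wx":0.020},
{"tx":-0.00,"ty":0.28,"tz":4.51,"wx":0.020},
{"tx":-0.00,"ty":0.37,"tz":4.50,"wx":0.020},
{"tx":-0.00,"ty":0.46,"tz":4.49,"wx":0.020},
{"tx":-0.00,"ty":0.55,"tz":4.48,"wx":0.020},
{"tx":-0.00,"ty":0.64,"tz":4.47,"wx":0.020},
{"tx":-0.00,"ty":0.73,"tz":4.46,"wx":0.020}
```

View pics/r_lid.png

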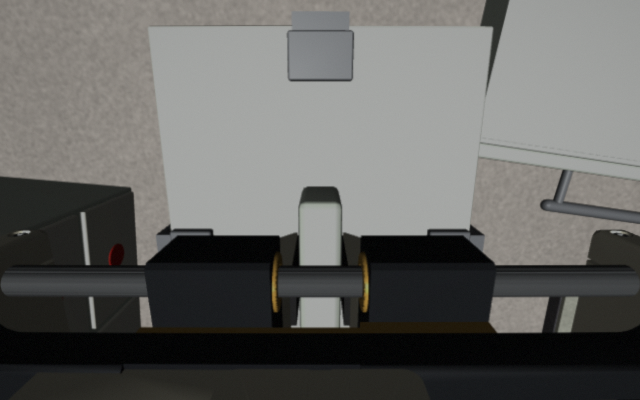

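arm_command([
  {"tx":1,"ty":-0.2,"tz":1.5,"wx":0.01,"wy":0,"wz":0,"jaw":-0.9},
  {"tx":1.5,"ty":-0.4,"tz":3,"wx":0.015,"wy":0,"wz":0,"jaw":-0.9},
  {"tx":1.5,"ty":-0.4,"tz":4,"wx":0.02,"wy":0,"wz":0,"jaw":-0.9},
  {"tx":1,"ty":-0.3,"tz":4.2,"wx":0.02,"wy":0,"wz":0,"jaw":-0.9},
  {"tx":0,"ty":-0.2,"tz":4.2,"wx":0.02,"wy":0,"wz":0,"jaw":-0.9},
  {"tx":0,"ty":-0.1,"tz":4.2,"wx":0.02,"wy":0,"wz":0,"jaw":-0.9},
  {"tx":0,"ty":0,"tz":4.2,"wx":0.02,"wy":0,"wz":0,"jaw":-0.9},
  {"tx":0,"ty":0,"tz":4.2,"wx":0.02,"wy":0,"wz":0,"jaw":-0.9},
  {"tx":0,"ty":0.1,"tz":4.2,"wx":0.02,"wy":0,"wz":0,"jaw":-0.9},
])

```text
time: 25.1
tool_pos: [489.5, -28.1, 156.8]
tcp_rot: [-1.707, 1.567, 2.926]
contact_force: [0.9, 0.1, -3.5]
grip_width: 17.4
```

```bash
python3 -c "
from h import *
plan((495.5,-321,160),-0.193-np.pi/2)"
```

```text
7 rows (min 7)
{"tx":-0.05,"ty":0.42,"tz":4.16,"wx":0.016},
{"tx":-0.05,"ty":0.49,"tz":4.16,"wx":0.016},
{"tx":-0.05,"ty":0.55,"tz":4.15,"wx":0.016},
{"tx":-0.05,"ty":0.62,"tz":4.14,"wx":0.016},
{"tx":-0.05,"ty":0.69,"tz":4.13,"wx":0.016},
{"tx":-0.05,"ty":0.75,"tz":4.12,"wx":0.016},
{"tx":-0.05,"ty":0.82,"tz":4.10,"wx":0.016}
```

arm_command([
  {"tx":0,"ty":0.4,"tz":4.2,"wx":0.016,"wy":0,"wz":0,"jaw":-0.9},
  {"tx":0,"ty":0.5,"tz":4.2,"wx":0.016,"wy":0,"wz":0,"jaw":-0.9},
  {"tx":0,"ty":0.5,"tz":4.2,"wx":0.016,"wy":0,"wz":0,"jaw":-0.9},
  {"tx":0,"ty":0.6,"tz":4.2,"wx":0.016,"wy":0,"wz":0,"jaw":-0.9},
  {"tx":0,"ty":0.7,"tz":4.1,"wx":0.016,"wy":0,"wz":0,"jaw":-0.9},
  {"tx":0,"ty":0.7,"tz":3.5,"wx":0.016,"wy":0,"wz":0,"jaw":-0.9},
  {"tx":0,"ty":0.6,"tz":2.5,"wx":0.016,"wy":0,"wz":0,"jaw":-0.9},
  {"tx":0,"ty":0.3,"tz":1.5,"wx":0,"wy":0,"wz":0,"jaw":-0.9},
  {"tx":0,"ty":0.1,"tz":0.6,"wx":0,"wy":0,"wz":0,"jaw":-0.9},
  {"tx":0,"ty":0,"tz":0,"wx":0,"wy":0,"wz":0,"jaw":-0.9},
  {"tx":0,"ty":0,"tz":0,"wx":0,"wy":0,"wz":0,"jaw":-0.9},
])

```text
time: 26.2
tool_pos: [497.5, -318.9, 158.3]
tcp_rot: [-2.297, 1.569, 2.225]
contact_force: [-0.0, -0.3, -3.4]
grip_width: 17.9
```

```bash
python3 snap.py s_lid; python3 -c "
from h import *
plan((495.5,-321,110),-0.193-np.pi/2)"
```

```text
s_lid 26.2 [ 497.5 -318.9  158.3] th -1.7609 f [-0.  -0.3 -3.4] w 17.9
2 rows (min 2)
{"tx":2.43,"ty":-0.09,"tz":0.13,"wx":0.002},
{"tx":2.43,"ty":-0.09,"tz":0.13,"wx":0.002}
```

View pics/s_lid.png

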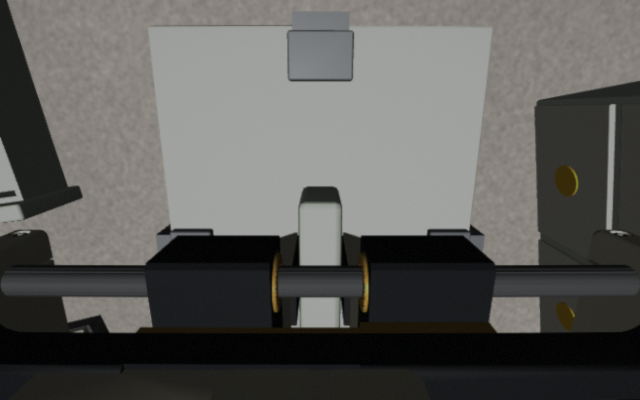

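arm_command([
  {"tx":3,"ty":-0.1,"tz":0.3,"wx":0.003,"wy":0,"wz":0,"jaw":-0.9},
  {"tx":2,"ty":0,"tz":0,"wx":0,"wy":0,"wz":0,"jaw":-0.9},
  {"tx":1,"ty":0,"tz":0,"wx":0,"wy":0,"wz":0,"jaw":-0.9},
  {"tx":0,"ty":0,"tz":0,"wx":0,"wy":0,"wz":0,"jaw":-0.9},
  {"tx":0,"ty":0,"tz":0,"wx":0,"wy":0,"wz":0,"jaw":-0.9},
])

```text
time: 26.75
tool_pos: [496.7, -322.9, 99.6]
tcp_rot: [1.087, 1.57, -0.678]
contact_force: [-1.0, -1.0, -2.1]
grip_width: 18.0
```

```bash
python3 snap.py t_side side; python3 snap.py t_scene scene; python3 - <<'E'
from snap import *
im,o=load('t_side'); zoom(im,330,120,460,215,6,'pics/z17.png')
im,o=load('t_scene'); zoom(im,180,100,300,210,5,'pics/z18.png')
E
```

```text
t_side 26.75 [ 496.7 -322.9   99.6] th -1.7643 f [-1.  -1.  -2.1] w 18.0
t_scene 26.8 [ 496.9 -323.2   99.9] th -1.7644 f [-0.8  0.3 -2.7] w 17.9
```

View pics/z17.png

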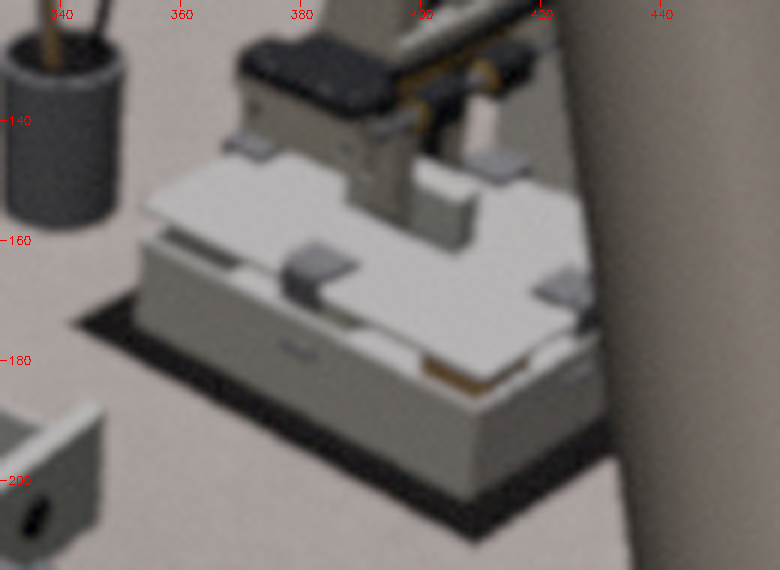

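View pics/z18.png

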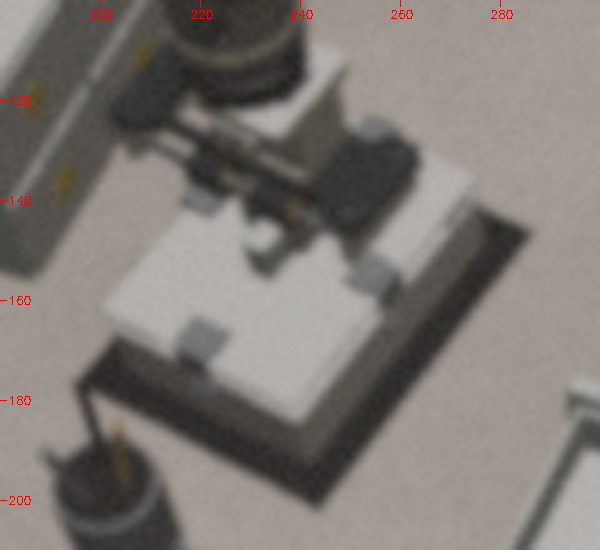

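```bash
python3 - <<'E'
from h import *
b=np.array([495.3,-321.2]);a=-0.193
def tobox(P): d=P[:,:2]-b; return np.c_[d[:,0]*np.cos(a)+d[:,1]*np.sin(a),-d[:,0]*np.sin(a)+d[:,1]*np.cos(a)].round(0)
for z in (52,40,20,4): print(z,tobox(back('side',[(401,180),(406,184),(411,184)],z)).tolist())
E
```

```text
52 [[-65.0, 61.0], [-87.0, 67.0], [-96.0, 57.0]]
40 [[-54.0, 46.0], [-76.0, 52.0], [-86.0, 42.0]]
20 [[-36.0, 21.0], [-59.0, 27.0], [-69.0, 17.0]]
4 [[-21.0, 1.0], [-45.0, 7.0], [-55.0, -3.0]]
```

arm_command([
  {"tx":0.3,"ty":-0.1,"tz":-0.15,"wx":0,"wy":0,"wz":0,"jaw":-0.9},
  {"tx":0.3,"ty":0,"tz":0,"wx":0,"wy":0,"wz":0,"jaw":-0.9},
  {"tx":0.3,"ty":0,"tz":0,"wx":0,"wy":0,"wz":0,"jaw":-0.9},
  {"tx":0,"ty":0,"tz":0,"wx":0,"wy":0,"wz":0,"jaw":-0.9},
  {"tx":0,"ty":0,"tz":0,"wx":0,"wy":0,"wz":0,"jaw":-0.9},
])

```text
time: 27.35
tool_pos: [495.4, -321.4, 89.6]
tcp_rot: [-1.722, 1.571, 2.796]
contact_force: [-0.3, -1.2, -2.6]
grip_width: 18.1
```

arm_command([
  {"tx":0.2,"ty":0,"tz":0,"wx":0,"wy":0,"wz":0,"jaw":-0.9},
  {"tx":0.2,"ty":0,"tz":0,"wx":0,"wy":0,"wz":0,"jaw":-0.9},
  {"tx":0.15,"ty":0,"tz":0,"wx":0,"wy":0,"wz":0,"jaw":-0.9},
  {"tx":0,"ty":0,"tz":0,"wx":0,"wy":0,"wz":0,"jaw":-0.9},
  {"tx":0,"ty":0,"tz":0,"wx":0,"wy":0,"wz":0,"jaw":-0.9},
])

```text
time: 27.85
tool_pos: [495.4, -321.4, 84.2]
tcp_rot: [-0.705, 1.571, -2.47]
contact_force: [0.7, -0.9, -3.5]
grip_width: 17.7
```

arm_command([
  {"tx":0.1,"ty":0,"tz":0,"wx":0,"wy":0,"wz":0,"jaw":-0.9},
  {"tx":0.1,"ty":0,"tz":0,"wx":0,"wy":0,"wz":0,"jaw":-0.9},
  {"tx":0,"ty":0,"tz":0,"wx":0,"wy":0,"wz":0,"jaw":-0.9},
  {"tx":0,"ty":0,"tz":0,"wx":0,"wy":0,"wz":0,"jaw":-0.9},
])

```text
time: 28.25
tool_pos: [495.5, -321.4, 83.9]
tcp_rot: [0.946, 1.57, -0.819]
contact_force: [-4.1, 1.9, 8.7]
grip_width: 17.9
```

arm_command([
  {"tx":0,"ty":0,"tz":0,"wx":0,"wy":0,"wz":0,"jaw":-0.2},
  {"tx":0,"ty":0,"tz":0,"wx":0,"wy":0,"wz":0,"jaw":-0.2},
  {"tx":0,"ty":0,"tz":0,"wx":0,"wy":0,"wz":0,"jaw":-0.2},
  {"tx":-3,"ty":0,"tz":0,"wx":0,"wy":0,"wz":0,"jaw":-0.2},
  {"tx":-4.5,"ty":0,"tz":0,"wx":0,"wy":0,"wz":0,"jaw":-0.2},
  {"tx":-4.5,"ty":-0.5,"tz":0,"wx":0,"wy":0,"wz":0,"jaw":-0.6},
  {"tx":-4.5,"ty":-2,"tz":0,"wx":0,"wy":0,"wz":0,"jaw":-1},
  {"tx":-4.5,"ty":-2,"tz":0,"wx":0,"wy":0,"wz":0,"jaw":-1},
  {"tx":0,"ty":0,"tz":0,"wx":0,"wy":0,"wz":0,"jaw":-1},
  {"tx":0,"ty":0,"tz":0,"wx":0,"wy":0,"wz":0,"jaw":-1},
])

```text
time: 29.25
tool_pos: [451.3, -312.9, 293.3]
tcp_rot: [1.012, 1.568, -0.754]
contact_force: [-0.7, 0.2, -0.7]
grip_width: 2.5
```

```bash
python3 snap.py u_lid;python3 snap.py u_side side; python3 - <<'E'
from snap import *
im,o=load('u_lid'); print(proj('wrist',rect(495.5,-321.2,-.193,214,154,56),o).round(1))
im,o=load('u_side'); zoom(im,330,120,460,215,6,'pics/z19.png')
E
```

```text
u_lid 29.25 [ 451.3 -312.9  293.3] th -1.7655 f [-0.7  0.2 -0.7] w 2.5
u_side 29.3 [ 451.2 -312.5  291.6] th -1.7652 f [ 0.6  1.  -1. ] w 0.8
[[243.2  25.9]
 [396.3  25.8]
 [386.2 227.5]
 [253.7 227.6]]
```

View pics/u_lid.png

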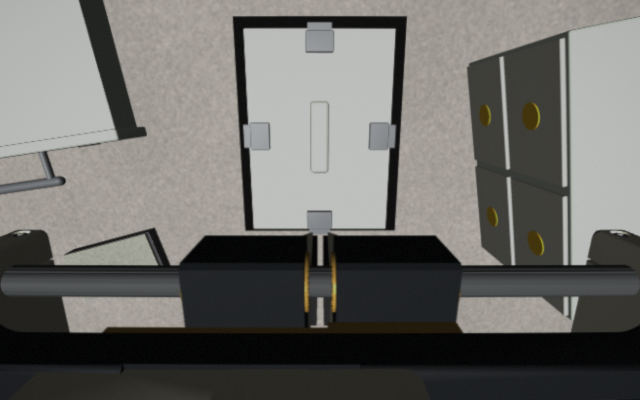

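View pics/z19.png

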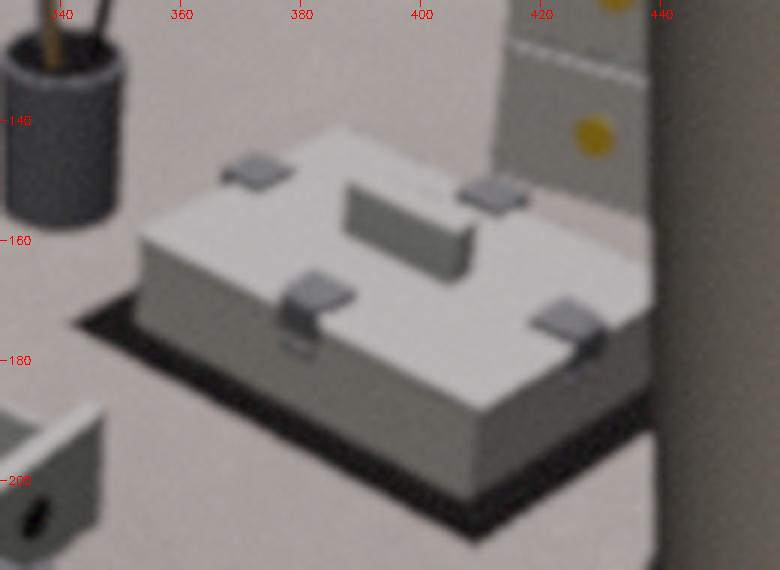

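```bash
python3 - <<'E'
from fitw import *
im,o=load('u_lid')
print('cab',back('wrist',[(482,248)],0,o), [back('wrist',[(469,66)],z,o).round(0).tolist() for z in (100,150,200)])
fitw('u_lid',[(243.5,27.5),(395.5,27.5)],[0,1],214,154,56,[495.5,-321.2,-.193])
# tab tops z=66 centre px
for n,uv in dict(A=(319.5,41),C=(320,221),B=(258.5,136.5),D=(380.5,136)).items(): print(n,back('wrist',[uv],66,o).round(1))
b=np.array([495.5,-321.2]);a=-0.193
for n,(x,y) in dict(A=(93,0),B=(0,63),C=(-93,0),D=(0,-63)).items(): print(n,(b+[x*np.cos(a)-y*np.sin(a),x*np.sin(a)+y*np.cos(a)]).round(1))
plan((404.2,-303.3,110),-1.764)
E
```

```text
cab [[ 299.63558721 -508.00358574    0.        ]] [[[532.0, -467.0, 100.0]], [[530.0, -446.0, 150.0]], [[528.0, -424.0, 200.0]]]
u_lid [ 4.940732e+02 -3.205608e+02 -1.939000e-01] res [[-0.5, 0.0], [0.5, 0.0]]
A [[ 584.9 -338.4   66. ]]
C [[ 401.5 -302.9   66. ]]
B [[ 506.  -257.2   66. ]]
D [[ 481.7 -383.7   66. ]]
A [ 586.8 -339. ]
B [ 507.6 -259.4]
C [ 404.2 -303.4]
D [ 483.4 -383. ]
4 rows (min 4)
{"tx":4.52,"ty":-1.19,"tz":0.00,"wx":-0.000},
{"tx":4.52,"ty":-1.19,"tz":0.00,"wx":-0.000},
{"tx":4.52,"ty":-1.19,"tz":0.00,"wx":-0.000},
{"tx":4.52,"ty":-1.19,"tz":0.00,"wx":-0.000}
```

```bash
python3 - <<'E'
from h import *
print('scene bottom z0',back('scene',[(183,151),(216,100)],0).round(0).tolist())
for z in (100,150,200): print(z,back('scene',[(120,105),(170,124),(209,78)],z).round(0).tolist())
E
```

```text
scene bottom z0 [[524.0, -530.0, 0.0], [272.0, -525.0, 0.0]]
100 [[476.0, -779.0, 100.0], [497.0, -566.0, 100.0], [262.0, -537.0, 100.0]]
150 [[510.0, -735.0, 150.0], [530.0, -532.0, 150.0], [306.0, -504.0, 150.0]]
200 [[544.0, -692.0, 200.0], [564.0, -497.0, 200.0], [349.0, -471.0, 200.0]]
```

arm_command([
  {"tx":4.5,"ty":-1.2,"tz":0,"wx":0,"wy":0,"wz":0,"jaw":-1},
  {"tx":4.5,"ty":-1.2,"tz":0,"wx":0,"wy":0,"wz":0,"jaw":-1},
  {"tx":4.5,"ty":-1.3,"tz":0,"wx":0,"wy":0,"wz":0,"jaw":-1},
  {"tx":4,"ty":-1.2,"tz":0,"wx":0,"wy":0,"wz":0,"jaw":-1},
  {"tx":2,"ty":0,"tz":0,"wx":0,"wy":0,"wz":0,"jaw":-1},
  {"tx":0,"ty":0,"tz":0,"wx":0,"wy":0,"wz":0,"jaw":-1},
  {"tx":0,"ty":0,"tz":0,"wx":0,"wy":0,"wz":0,"jaw":-1},
])

```text
time: 30.05
tool_pos: [403.3, -303.1, 96.6]
tcp_rot: [-2.16, 1.569, 2.359]
contact_force: [0.0, 0.2, 0.0]
grip_width: 0.0
```

```bash
python3 snap.py v_c
```

```text
v_c 30.05 [ 403.3 -303.1   96.6] th -1.7648 f [0.  0.2 0. ] w 0.0
```

View pics/v_c.png

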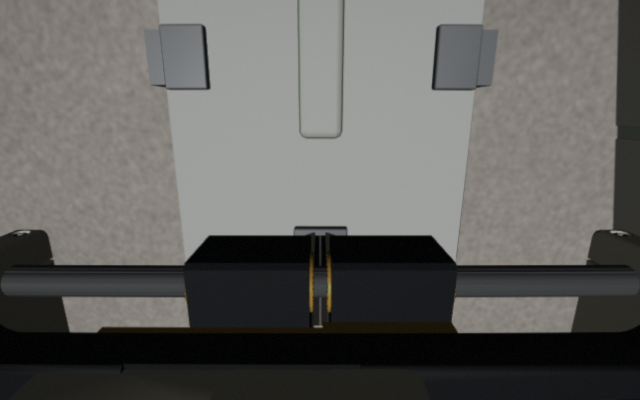

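Tab C lies under the closed tips. Press from 96.6 to about 80.

arm_command([
  {"tx":0.7,"ty":0,"tz":0,"wx":0,"wy":0,"wz":0,"jaw":-1},
  {"tx":0.3,"ty":0,"tz":0,"wx":0,"wy":0,"wz":0,"jaw":-1},
  {"tx":0.3,"ty":0,"tz":0,"wx":0,"wy":0,"wz":0,"jaw":-1},
  {"tx":0.2,"ty":0,"tz":0,"wx":0,"wy":0,"wz":0,"jaw":-1},
  {"tx":0.2,"ty":0,"tz":0,"wx":0,"wy":0,"wz":0,"jaw":-1},
  {"tx":0,"ty":0,"tz":0,"wx":0,"wy":0,"wz":0,"jaw":-1},
  {"tx":0,"ty":0,"tz":0,"wx":0,"wy":0,"wz":0,"jaw":-1},
])

```text
time: 30.8
tool_pos: [403.2, -303.2, 80.3]
tcp_rot: [0.93, 1.571, -0.836]
contact_force: [0.3, 0.5, 1.7]
grip_width: 0.3
```

arm_command([
  {"tx":-4,"ty":0,"tz":0,"wx":0,"wy":0,"wz":0,"jaw":-1},
  {"tx":-3,"ty":2,"tz":0,"wx":0,"wy":0,"wz":0,"jaw":-1},
  {"tx":0,"ty":4,"tz":0,"wx":0,"wy":0,"wz":0,"jaw":-1},
  {"tx":0,"ty":4.5,"tz":0,"wx":0,"wy":0,"wz":0,"jaw":-1},
  {"tx":0,"ty":4,"tz":0,"wx":0,"wy":0,"wz":0,"jaw":-1},
  {"tx":2,"ty":3,"tz":0,"wx":0,"wy":0,"wz":0,"jaw":-1},
  {"tx":3,"ty":1.1,"tz":0,"wx":0,"wy":0,"wz":0,"jaw":-1},
  {"tx":0.4,"ty":0,"tz":0,"wx":0,"wy":0,"wz":0,"jaw":-1},
  {"tx":0,"ty":0,"tz":0,"wx":0,"wy":0,"wz":0,"jaw":-1},
  {"tx":0,"ty":0,"tz":0,"wx":0,"wy":0,"wz":0,"jaw":-1},
])

```text
time: 31.8
tool_pos: [585.5, -339.5, 97.6]
tcp_rot: [1.003, 1.569, -0.763]
contact_force: [-0.0, 0.5, 0.6]
grip_width: 0.2
```

```bash
python3 snap.py v_a
```

```text
v_a 31.8 [ 585.5 -339.5   97.6] th -1.7654 f [-0.   0.5  0.6] w 0.2
```

View pics/v_a.png

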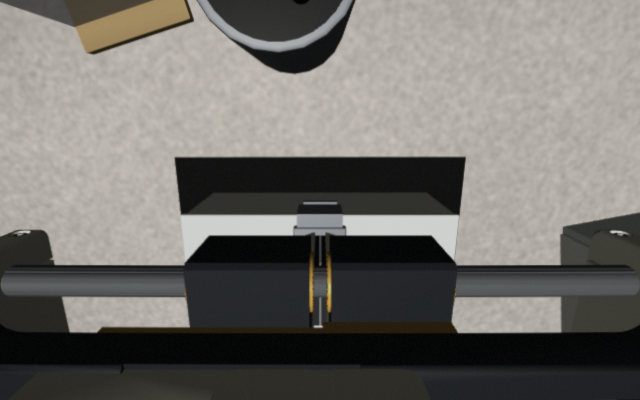

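arm_command([
  {"tx":0.8,"ty":0,"tz":0,"wx":0,"wy":0,"wz":0,"jaw":-1},
  {"tx":0.3,"ty":0,"tz":0,"wx":0,"wy":0,"wz":0,"jaw":-1},
  {"tx":0.3,"ty":0,"tz":0,"wx":0,"wy":0,"wz":0,"jaw":-1},
  {"tx":0.2,"ty":0,"tz":0,"wx":0,"wy":0,"wz":0,"jaw":-1},
  {"tx":0.2,"ty":0,"tz":0,"wx":0,"wy":0,"wz":0,"jaw":-1},
  {"tx":0,"ty":0,"tz":0,"wx":0,"wy":0,"wz":0,"jaw":-1},
  {"tx":0,"ty":0,"tz":0,"wx":0,"wy":0,"wz":0,"jaw":-1},
])

```text
time: 32.55
tool_pos: [585.5, -339.1, 80.2]
tcp_rot: [0.589, 1.57, -1.175]
contact_force: [-4.4, 2.6, 12.0]
grip_width: 0.7
```

arm_command([
  {"tx":-4,"ty":0,"tz":0,"wx":0,"wy":0,"wz":0,"jaw":-1},
  {"tx":-4,"ty":0,"tz":0,"wx":0,"wy":0,"wz":0,"jaw":-1},
])

```text
time: 32.75
tool_pos: [584.8, -338.5, 157.6]
tcp_rot: [-2.02, 1.567, 2.498]
contact_force: [0.5, -1.0, 0.8]
grip_width: 0.3
```

```bash
python3 -c "
from h import *
plan((482.5,-383.2,150),-.193)"
```

```text
11 rows (min 11)
{"tx":0.07,"ty":-0.83,"tz":0.58,"wx":-0.143},
{"tx":0.07,"ty":-0.91,"tz":0.45,"wx":-0.143},
{"tx":0.07,"ty":-0.96,"tz":0.32,"wx":-0.143},
{"tx":0.07,"ty":-1.00,"tz":0.18,"wx":-0.143},
{"tx":0.07,"ty":-1.01,"tz":0.04,"wx":-0.143},
{"tx":0.07,"ty":-1.01,"tz":-0.11,"wx":-0.143},
{"tx":0.07,"ty":-0.98,"tz":-0.25,"wx":-0.143},
{"tx":0.07,"ty":-0.94,"tz":-0.39,"wx":-0.143},
{"tx":0.07,"ty":-0.87,"tz":-0.52,"wx":-0.143},
{"tx":0.07,"ty":-0.79,"tz":-0.64,"wx":-0.143},
{"tx":0.07,"ty":-0.69,"tz":-0.74,"wx":-0.143}
```

arm_command([
  {"tx":0,"ty":-0.8,"tz":0.6,"wx":-0.143,"wy":0,"wz":0,"jaw":-1},
  {"tx":0,"ty":-0.9,"tz":0.5,"wx":-0.143,"wy":0,"wz":0,"jaw":-1},
  {"tx":0,"ty":-1,"tz":0.3,"wx":-0.143,"wy":0,"wz":0,"jaw":-1},
  {"tx":0,"ty":-1,"tz":0.2,"wx":-0.143,"wy":0,"wz":0,"jaw":-1},
  {"tx":0,"ty":-1,"tz":0,"wx":-0.143,"wy":0,"wz":0,"jaw":-1},
  {"tx":0,"ty":-1,"tz":-0.1,"wx":-0.143,"wy":0,"wz":0,"jaw":-1},
  {"tx":0,"ty":-1,"tz":-0.3,"wx":-0.143,"wy":0,"wz":0,"jaw":-1},
  {"tx":0,"ty":-0.9,"tz":-0.4,"wx":-0.143,"wy":0,"wz":0,"jaw":-1},
  {"tx":0,"ty":-0.9,"tz":-0.5,"wx":-0.143,"wy":0,"wz":0,"jaw":-1},
  {"tx":0,"ty":-0.8,"tz":-0.6,"wx":-0.143,"wy":0,"wz":0,"jaw":-1},
  {"tx":0,"ty":-0.7,"tz":-0.7,"wx":-0.143,"wy":0,"wz":0,"jaw":-1},
  {"tx":0,"ty":0,"tz":0,"wx":0,"wy":0,"wz":0,"jaw":-1},
  {"tx":0,"ty":0,"tz":0,"wx":0,"wy":0,"wz":0,"jaw":-1},
])

```text
time: 34.05
tool_pos: [484.0, -384.4, 158.1]
tcp_rot: [1.71, 1.571, 1.514]
contact_force: [-0.2, 0.4, -0.7]
grip_width: 0.6
```

```bash
python3 snap.py w_d; python3 -c "
from snap import *
im,o=load('w_d'); print('D at',proj('wrist',[[482.5,-383.2,66]],o).round(0))
plan((482.7,-383.2,97),-.193)"
```

```text
w_d 34.05 [ 484.  -384.4  158.1] th -0.1964 f [-0.2  0.4 -0.7] w 0.6
D at [[318. 212.]]
2 rows (min 2)
{"tx":3.06,"ty":0.04,"tz":-0.09,"wx":-0.001},
{"tx":3.06,"ty":0.04,"tz":-0.09,"wx":-0.001}
```

View pics/w_d.png

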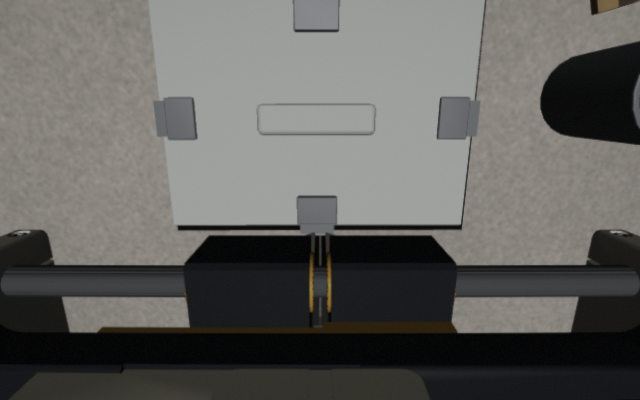

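arm_command([
  {"tx":3.5,"ty":0.1,"tz":-0.2,"wx":0,"wy":0,"wz":0,"jaw":-1},
  {"tx":2.5,"ty":0,"tz":0,"wx":0,"wy":0,"wz":0,"jaw":-1},
  {"tx":0.8,"ty":0,"tz":0,"wx":0,"wy":0,"wz":0,"jaw":-1},
  {"tx":0.3,"ty":0,"tz":0,"wx":0,"wy":0,"wz":0,"jaw":-1},
  {"tx":0.3,"ty":0,"tz":0,"wx":0,"wy":0,"wz":0,"jaw":-1},
  {"tx":0.2,"ty":0,"tz":0,"wx":0,"wy":0,"wz":0,"jaw":-1},
  {"tx":0.2,"ty":0,"tz":0,"wx":0,"wy":0,"wz":0,"jaw":-1},
  {"tx":0,"ty":0,"tz":0,"wx":0,"wy":0,"wz":0,"jaw":-1},
  {"tx":0,"ty":0,"tz":0,"wx":0,"wy":0,"wz":0,"jaw":-1},
])

```text
time: 35.0
tool_pos: [482.5, -383.4, 80.5]
tcp_rot: [-0.653, 1.57, -0.845]
contact_force: [0.8, -0.6, 0.3]
grip_width: 0.4
```

arm_command([
  {"tx":-4,"ty":0,"tz":0,"wx":0,"wy":0,"wz":0,"jaw":-1},
  {"tx":-4,"ty":0.5,"tz":0,"wx":0,"wy":0,"wz":0,"jaw":-1},
  {"tx":0,"ty":3.7,"tz":0,"wx":0,"wy":0,"wz":0,"jaw":-1},
  {"tx":0,"ty":4.5,"tz":0,"wx":0,"wy":0,"wz":0,"jaw":-1},
  {"tx":0,"ty":3,"tz":0,"wx":0,"wy":0,"wz":0,"jaw":-1},
  {"tx":0,"ty":1,"tz":0,"wx":0,"wy":0,"wz":0,"jaw":-1},
  {"tx":0,"ty":0,"tz":0,"wx":0,"wy":0,"wz":0,"jaw":-1},
  {"tx":0,"ty":0,"tz":0,"wx":0,"wy":0,"wz":0,"jaw":-1},
])

```text
time: 35.8
tool_pos: [506.6, -259.5, 160.4]
tcp_rot: [-0.985, 1.57, -1.177]
contact_force: [0.6, 0.9, 0.3]
grip_width: 0.5
```

```bash
python3 snap.py w_b; python3 -c "
from snap import *
im,o=load('w_b'); print('B at',proj('wrist',[[507,-258.5,66]],o).round(0))"
```

```text
w_b 35.8 [ 506.6 -259.5  160.4] th -0.1921 f [0.6 0.9 0.3] w 0.5
B at [[320. 211.]]
```

View pics/w_b.png

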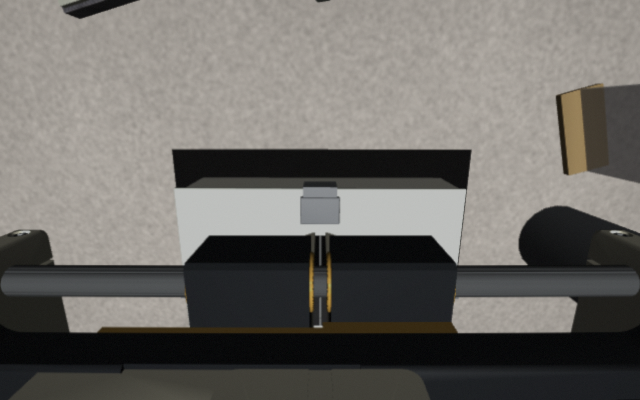

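arm_command([
  {"tx":3.5,"ty":0.1,"tz":0,"wx":0,"wy":0,"wz":0,"jaw":-1},
  {"tx":2.7,"ty":0,"tz":0,"wx":0,"wy":0,"wz":0,"jaw":-1},
  {"tx":0.8,"ty":0,"tz":0,"wx":0,"wy":0,"wz":0,"jaw":-1},
  {"tx":0.3,"ty":0,"tz":0,"wx":0,"wy":0,"wz":0,"jaw":-1},
  {"tx":0.3,"ty":0,"tz":0,"wx":0,"wy":0,"wz":0,"jaw":-1},
  {"tx":0.2,"ty":0,"tz":0,"wx":0,"wy":0,"wz":0,"jaw":-1},
  {"tx":0.2,"ty":0,"tz":0,"wx":0,"wy":0,"wz":0,"jaw":-1},
  {"tx":0,"ty":0,"tz":0,"wx":0,"wy":0,"wz":0,"jaw":-1},
  {"tx":0,"ty":0,"tz":0,"wx":0,"wy":0,"wz":0,"jaw":-1},
])

```text
time: 36.75
tool_pos: [506.9, -257.8, 80.5]
tcp_rot: [-0.49, 1.57, -0.682]
contact_force: [1.2, -0.5, 0.5]
grip_width: 0.2
```

arm_command([
  {"tx":-4,"ty":0,"tz":0,"wx":0,"wy":0,"wz":0,"jaw":-1},
  {"tx":-4.5,"ty":-1,"tz":0,"wx":0,"wy":0,"wz":0,"jaw":-1},
  {"tx":-4.5,"ty":-3.5,"tz":0,"wx":0,"wy":0,"wz":0,"jaw":-1},
  {"tx":-4,"ty":-4,"tz":0,"wx":0,"wy":0,"wz":0,"jaw":-1},
  {"tx":0,"ty":-2,"tz":0,"wx":0,"wy":0,"wz":0,"jaw":-1},
  {"tx":0,"ty":0,"tz":0,"wx":0,"wy":0,"wz":0,"jaw":-1},
  {"tx":0,"ty":0,"tz":0,"wx":0,"wy":0,"wz":0,"jaw":-1},
])

```text
time: 37.45
tool_pos: [487.8, -351.4, 238.7]
tcp_rot: [2.431, 1.568, 2.238]
contact_force: [-1.0, 0.8, -0.3]
grip_width: 0.4
```

```bash
python3 snap.py x_lid; python3 snap.py x_side side; python3 - <<'E'
from snap import *
im,o=load('x_lid'); zoom(im,200,60,440,240,3,'pics/z20.png')
im,o=load('x_side'); zoom(im,330,120,460,215,6,'pics/z21.png')
E
```

```text
x_lid 37.45 [ 487.8 -351.4  238.7] th -0.1929 f [-1.   0.8 -0.3] w 0.4
x_side 37.5 [ 488.  -350.7  238.6] th -0.1919 f [ 0.4 -0.3 -0.4] w 0.3
```

View pics/z20.png

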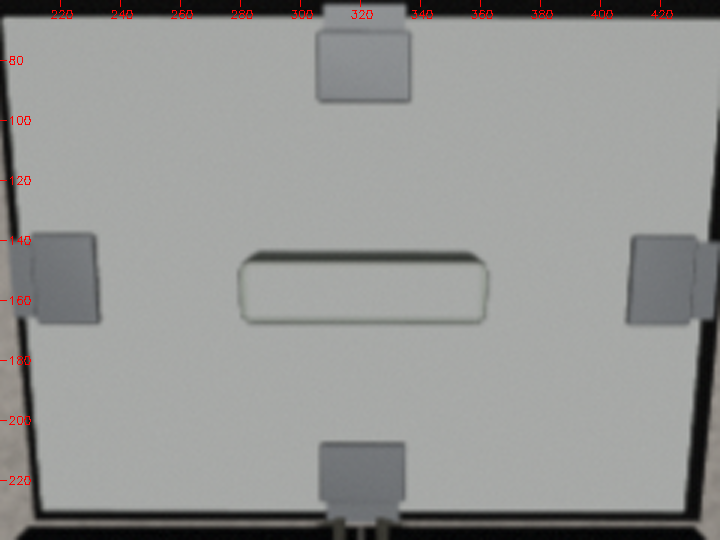

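View pics/z21.png

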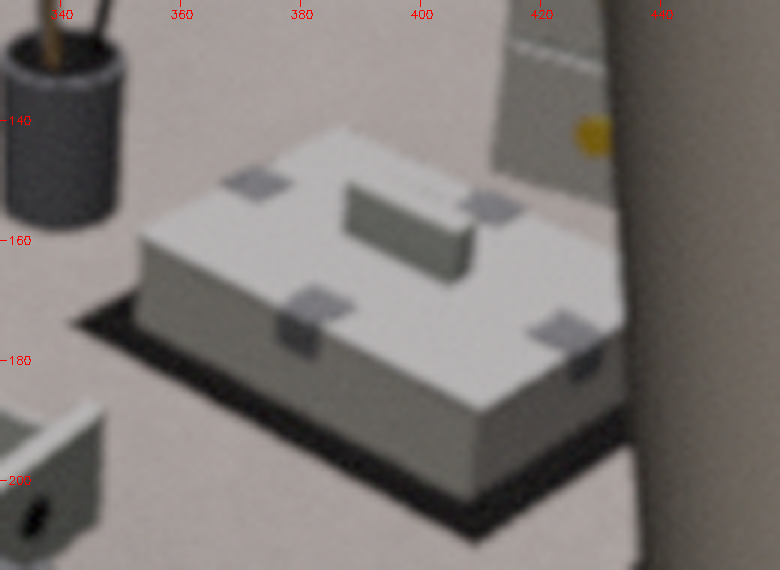

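```bash
python3 -c "
from h import *
plan((462,45.5,180),-.047)"
```

```text
9 rows (min 9)
{"tx":0.65,"ty":4.26,"tz":-1.12,"wx":-0.016},
{"tx":0.65,"ty":4.28,"tz":-1.05,"wx":-0.016},
{"tx":0.65,"ty":4.30,"tz":-0.98,"wx":-0.016},
{"tx":0.65,"ty":4.31,"tz":-0.92,"wx":-0.016},
{"tx":0.65,"ty":4.33,"tz":-0.85,"wx":-0.016},
{"tx":0.65,"ty":4.34,"tz":-0.78,"wx":-0.016},
{"tx":0.65,"ty":4.35,"tz":-0.71,"wx":-0.016},
{"tx":0.65,"ty":4.36,"tz":-0.64,"wx":-0.016},
{"tx":0.65,"ty":4.37,"tz":-0.57,"wx":-0.016}
```

arm_command([
  {"tx":0,"ty":3,"tz":-1,"wx":-0.016,"wy":0,"wz":0,"jaw":-1},
  {"tx":0.5,"ty":4.4,"tz":-1.1,"wx":-0.016,"wy":0,"wz":0,"jaw":-1},
  {"tx":0.7,"ty":4.4,"tz":-1,"wx":-0.016,"wy":0,"wz":0,"jaw":-1},
  {"tx":0.7,"ty":4.4,"tz":-0.9,"wx":-0.016,"wy":0,"wz":0,"jaw":-1},
  {"tx":0.8,"ty":4.4,"tz":-0.9,"wx":-0.016,"wy":0,"wz":0,"jaw":-1},
  {"tx":0.8,"ty":4.4,"tz":-0.8,"wx":-0.016,"wy":0,"wz":0,"jaw":-1},
  {"tx":0.8,"ty":4.4,"tz":-0.7,"wx":-0.016,"wy":0,"wz":0,"jaw":-1},
  {"tx":0.8,"ty":4.4,"tz":-0.6,"wx":-0.016,"wy":0,"wz":0,"jaw":-1},
  {"tx":0.8,"ty":4.4,"tz":-0.6,"wx":-0.016,"wy":0,"wz":0,"jaw":-1},
  {"tx":0,"ty":0.7,"tz":0,"wx":0,"wy":0,"wz":0,"jaw":-1},
  {"tx":0,"ty":0,"tz":0,"wx":0,"wy":0,"wz":0,"jaw":-1},
  {"tx":0,"ty":0,"tz":0,"wx":0,"wy":0,"wz":0,"jaw":-1},
])

```text
time: 38.75
tool_pos: [461.3, 43.9, 181.0]
tcp_rot: [-1.515, 1.57, -1.563]
contact_force: [-0.5, 0.0, -1.2]
grip_width: 0.5
```

```bash
python3 snap.py y_h; python3 -c "
from snap import *
im,o=load('y_h'); print(proj('wrist',[[505.6,43.4,48],[508.6,106,48]],o).round(0))"
```

```text
y_h 38.75 [461.3  43.9 181. ] th -0.0473 f [-0.5  0.  -1.2] w 0.5
[[374. 197.]
 [377. 118.]]
```

View pics/y_h.png

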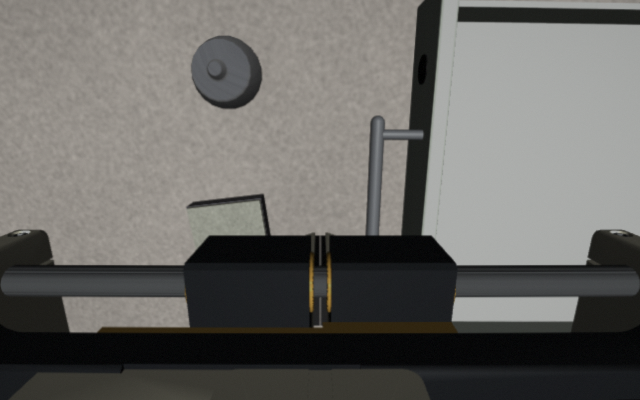

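arm_command([
  {"tx":4,"ty":0,"tz":0,"wx":0,"wy":0,"wz":0,"jaw":-1},
  {"tx":4.5,"ty":0,"tz":0,"wx":0,"wy":0,"wz":0,"jaw":-1},
  {"tx":3.9,"ty":0,"tz":0,"wx":0,"wy":0,"wz":0,"jaw":-1},
  {"tx":0,"ty":0,"tz":1,"wx":0,"wy":0,"wz":0,"jaw":-1},
  {"tx":0,"ty":0,"tz":0.8,"wx":0,"wy":0,"wz":0,"jaw":-1},
  {"tx":0,"ty":0,"tz":0.5,"wx":0,"wy":0,"wz":0,"jaw":-1},
  {"tx":0,"ty":0,"tz":0.8,"wx":0,"wy":0,"wz":0,"jaw":-1},
  {"tx":0,"ty":0,"tz":1.2,"wx":0,"wy":0,"wz":0,"jaw":-1},
  {"tx":0,"ty":0,"tz":1.5,"wx":0,"wy":0,"wz":0,"jaw":-1},
  {"tx":0,"ty":0,"tz":1.5,"wx":0,"wy":0,"wz":0,"jaw":-1},
  {"tx":0,"ty":0,"tz":1.5,"wx":0,"wy":0,"wz":0,"jaw":-1},
  {"tx":0,"ty":0,"tz":1.5,"wx":0,"wy":0,"wz":0,"jaw":-1},
  {"tx":0,"ty":0,"tz":1.5,"wx":0,"wy":0,"wz":0,"jaw":-1},
  {"tx":0,"ty":0,"tz":1.5,"wx":0,"wy":0,"wz":0,"jaw":-1},
  {"tx":0,"ty":0,"tz":1.5,"wx":0,"wy":0,"wz":0,"jaw":-1},
  {"tx":0,"ty":0,"tz":1.2,"wx":0,"wy":0,"wz":0,"jaw":-1},
  {"tx":0,"ty":0,"tz":0.8,"wx":0,"wy":0,"wz":0,"jaw":-1},
  {"tx":0,"ty":0,"tz":0.4,"wx":0,"wy":0,"wz":0,"jaw":-1},
  {"tx":0,"ty":0,"tz":0,"wx":0,"wy":0,"wz":0,"jaw":-1},
])

```text
time: 40.7
tool_pos: [633.8, 35.9, 57.6]
tcp_rot: [0.018, 1.569, -0.03]
contact_force: [-0.1, -0.0, 0.1]
grip_width: 0.5
```

arm_command([
  {"tx":0,"ty":0,"tz":0.4,"wx":0,"wy":0,"wz":0,"jaw":-1},
  {"tx":0,"ty":0,"tz":0.4,"wx":0,"wy":0,"wz":0,"jaw":-1},
  {"tx":0,"ty":0,"tz":0.3,"wx":0,"wy":0,"wz":0,"jaw":-1},
  {"tx":0,"ty":0,"tz":0,"wx":0,"wy":0,"wz":0,"jaw":-1},
])

```text
time: 41.1
tool_pos: [644.5, 35.4, 57.0]
tcp_rot: [-0.073, 1.57, -0.121]
contact_force: [0.8, -0.1, 0.4]
grip_width: 0.4
```

arm_command([
  {"tx":0,"ty":0,"tz":0.3,"wx":0,"wy":0,"wz":0,"jaw":-1},
  {"tx":0,"ty":0,"tz":0,"wx":0,"wy":0,"wz":0,"jaw":-1},
  {"tx":0,"ty":0,"tz":0,"wx":0,"wy":0,"wz":0,"jaw":-1},
])

```text
time: 41.4
tool_pos: [647.2, 35.2, 56.9]
tcp_rot: [-0.409, 1.571, -0.457]
contact_force: [0.3, 0.6, -0.2]
grip_width: 0.3
```

arm_command([
  {"tx":0,"ty":0,"tz":0.3,"wx":0,"wy":0,"wz":0,"jaw":-1},
  {"tx":0,"ty":0,"tz":0.3,"wx":0,"wy":0,"wz":0,"jaw":-1},
  {"tx":0,"ty":0,"tz":0,"wx":0,"wy":0,"wz":0,"jaw":-1},
  {"tx":0,"ty":0,"tz":0,"wx":0,"wy":0,"wz":0,"jaw":-1},
])

```text
time: 41.8
tool_pos: [648.2, 35.2, 56.9]
tcp_rot: [-3.104, 1.559, 3.131]
contact_force: [-19.3, -0.4, 11.8]
grip_width: 0.2
```

```bash
python3 snap.py za
```

```text
za 41.8 [648.2  35.2  56.9] th -0.0476 f [-19.3  -0.4  11.8] w 0.2
```

View pics/za.png

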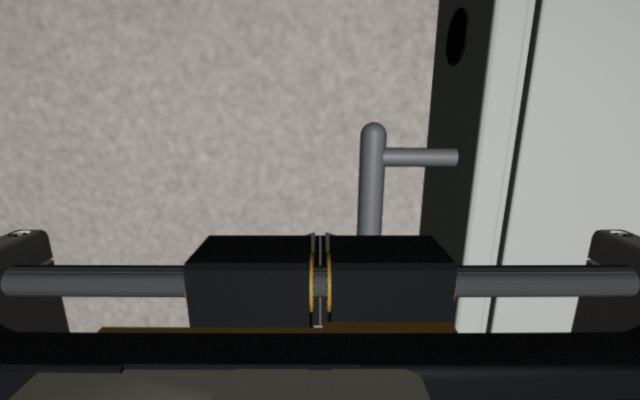

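arm_command([
  {"tx":0,"ty":0,"tz":-0.4,"wx":0,"wy":0,"wz":0,"jaw":-1},
  {"tx":0,"ty":0,"tz":-2,"wx":0,"wy":0,"wz":0,"jaw":-1},
  {"tx":-2,"ty":0,"tz":-3,"wx":0,"wy":0,"wz":0,"jaw":-1},
  {"tx":-4.5,"ty":0,"tz":0,"wx":0,"wy":0,"wz":0,"jaw":-1},
  {"tx":-4.5,"ty":0,"tz":0,"wx":0,"wy":0,"wz":0,"jaw":-1},
  {"tx":-4.5,"ty":0,"tz":2,"wx":0,"wy":0,"wz":0,"jaw":-1},
  {"tx":-4.5,"ty":0,"tz":3,"wx":0,"wy":0,"wz":0,"jaw":-1},
  {"tx":0,"ty":0,"tz":0,"wx":0,"wy":0,"wz":0,"jaw":-1},
  {"tx":0,"ty":0,"tz":0,"wx":0,"wy":0,"wz":0,"jaw":-1},
])

```text
time: 42.75
tool_pos: [647.3, 35.1, 254.2]
tcp_rot: [-0.063, 1.569, -0.111]
contact_force: [0.1, -0.0, -1.7]
grip_width: 0.1
```

```bash
python3 snap.py zb; python3 snap.py zc scene; python3 snap.py zd side; python3 - <<'E'
from snap import *
im,o=load('zb')
zoom(im,320,80,440,240,4,'pics/z22.png')
im,o=load('zd'); zoom(im,150,80,350,240,4,'pics/z23.png')
E
```

```text
zb 42.75 [647.3  35.1 254.2] th -0.0481 f [ 0.1 -0.  -1.7] w 0.1
zc 42.8 [646.2  35.3 252.5] th -0.0481 f [-0.2  0.4 -1.5] w 0.1
zd 42.85 [645.7  35.3 251.7] th -0.0481 f [-0.6  0.2 -0. ] w 0.3
```

View pics/z22.png

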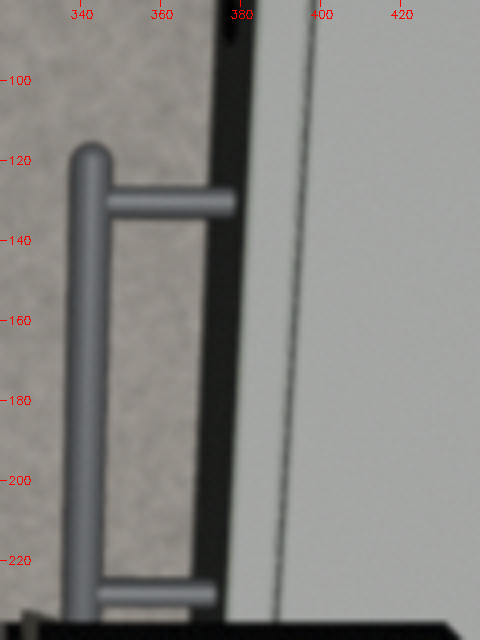

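View pics/zc.png

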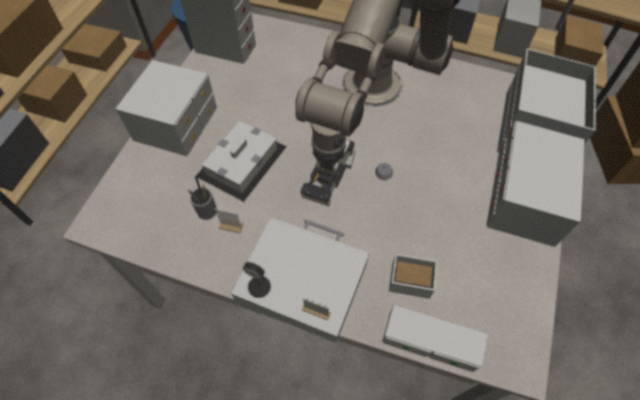

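View pics/z23.png

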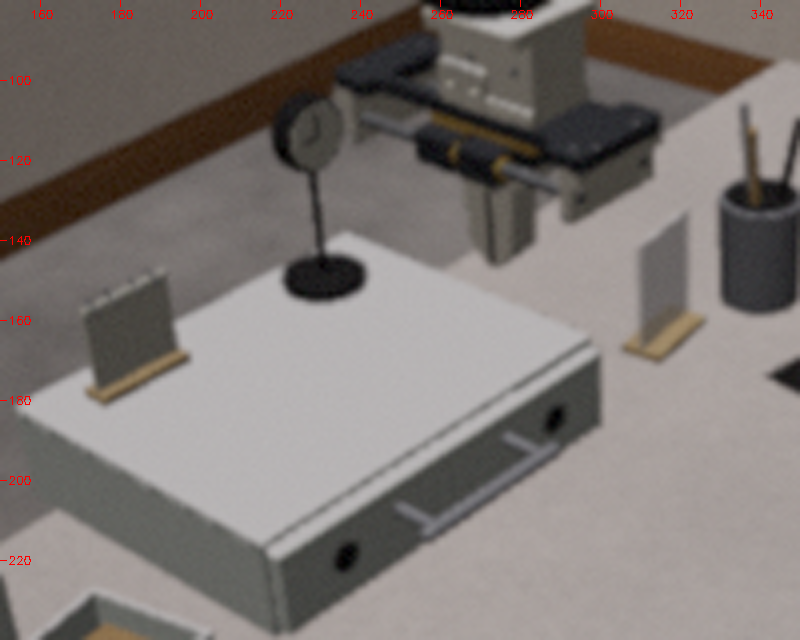

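```bash
python3 - <<'E'
from snap import *
im,o=load('zb')
e=back('wrist',[(342.3,116),(340,227)],48,o); print(e.round(1))
im2,o2=load('c_handle'); print(back('wrist',[(341.5,116.5),(339,227)],48,o2).round(1))
im,o=load('zd'); zoom(im,330,110,470,280,4,'pics/z24.png')
E
```

```text
[[672.8  98.7  48. ]
 [666.9 -16.   48. ]]
[[672.9  97.8  48. ]
 [666.8 -18.   48. ]]
```

View pics/z24.png

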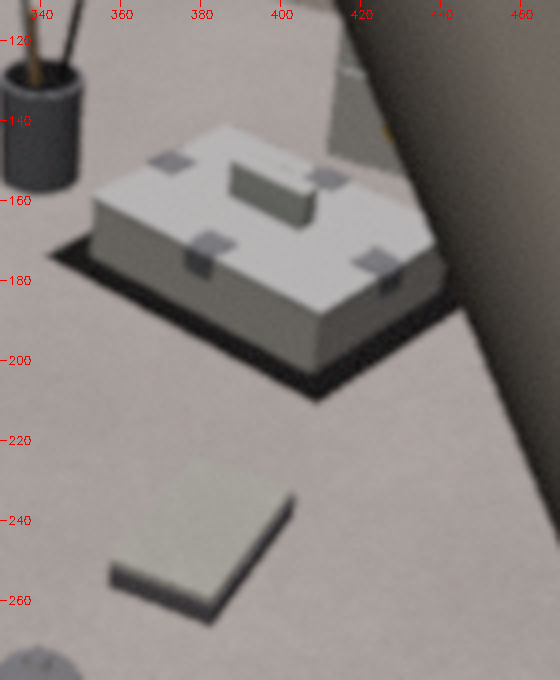

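```bash
python3 - <<'E'
from snap import *
o=readout.get_obs(); print(o['time'],o['contact_force'].round(1))
print(bot.close_job())
E
```

```text
42.9 [ 0.2 -0.1 -0.9]
the job is handed in; nothing more can be done
None
```

I finished the job at about 43 s of the 208 s allowed and handed it in; no verdict was reported.

**What I did**
- **Drawer:** I pulled it to its stop. It held only two items, one tape roll and one carton, and the side camera showed nothing under the part of the unit that stays covered.
- **Box:** Both items went into it in one layer.
- **Lid:** I set it on the box and lowered it until it made contact, with the tool at 83.9 mm, the height expected for a seated lid. Then I pressed all four tabs.
- **Drawer again:** I pushed it shut until it came up hard, with about 19 N on the tool.

**Last checks**
- **Tabs:** The side and wrist pictures show the lid flush on the rim and all four tabs down by the same amount. Each press ended about 58 mm above the table, the pressed-in height. Tab A still pushed back with 12 N at the end of its press, while the others read close to zero, but it looks as far down as they do.
- **Drawer:** The last pictures show its front tight against the unit. The camera put the handle about where it was at the start. The touch reading put it 3 mm further in, which could be camera error or a drawer that started slightly ajar.
- **Everything else:** Nothing else looks moved in the final pictures, and the robot was touching nothing when I handed in.

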